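# Gauge a stem cutting and click in its zoom step

### The job

Take the stem cutting from the holder nearest the robot and push it from the wide end through the row of gauge rings until a ring stops it; then draw it out and lay it lengthwise in the middle of the V cradle on the black microscope stage. Then, with the thumb lever of the zoom index unit, click the dial on from zero, one notch per full push, to the number of the ring that stopped the stem (the widest ring is 1), and let the lever spring back. Leave the two other stems and everything else on the table where they are.

Things in the scene. Friction and masses are not known exactly. Their poses are not given: they have to be found in the camera images.
- stem_thick_center (a point): centre of the thick stem: a straight round woody stem cutting, dark bark with pale cut ends, 34 mm in diameter, 170 mm long, about 90 g; its own y axis runs along the stem and both ends are alike. At the start it lies level in its holder.
- stem_thick: the thick stem, the same frame as its centre point
- stem_medium_center (a point): centre of the medium stem: a straight round woody stem cutting, dark bark with pale cut ends, 24 mm in diameter, 170 mm long, about 46 g; its own y axis runs along the stem and both ends are alike. At the start it lies level in its holder.
- stem_medium: the medium stem, the same frame as its centre point
- stem_thin_center (a point): centre of the thin stem: a straight round woody stem cutting, dark bark with pale cut ends, 14 mm in diameter, 170 mm long, about 18 g; its own y axis runs along the stem and both ends are alike. At the start it lies level in its holder.
- stem_thin: the thin stem, the same frame as its centre point
- holder_thick_mid (a point): grey fixed holder under the thick stem at the start; one of three alike: 44 x 150 x 5 mm foot, two 90-degree V supports 12 mm wide, 55 mm either side of the middle, V arms up to 40 mm. Point: bottom of the V at the middle, 22 mm above the table; y along the V. A stem's centre line lies 1.41 x its radius higher. One holder is near (x under 0.6), two are far (x over 0.7).
- holder_medium_mid (a point): grey fixed holder under the medium stem at the start; one of three alike: 44 x 150 x 5 mm foot, two 90-degree V supports 12 mm wide, 55 mm either side of the middle, V arms up to 40 mm. Point: bottom of the V at the middle, 22 mm above the table; y along the V. A stem's centre line lies 1.41 x its radius higher. One holder is near (x under 0.6), two are far (x over 0.7).
- holder_thin_mid (a point): grey fixed holder under the thin stem at the start; one of three alike: 44 x 150 x 5 mm foot, two 90-degree V supports 12 mm wide, 55 mm either side of the middle, V arms up to 40 mm. Point: bottom of the V at the middle, 22 mm above the table; y along the V. A stem's centre line lies 1.41 x its radius higher. One holder is near (x under 0.6), two are far (x over 0.7).
- gauge_mouth (a point): entry centre of ring 1, 75 mm above the table; +y is the level way in. Four aluminium rings on one centre line, bores 40, 30, 20, 10 mm in that order, entry faces at 0, 22, 44, 66 mm along +y, each 6 mm long with an 8 mm wall. The space before ring 1 is free; highest metal 28 mm above the centre line. Ring 2 stops the 34 mm stem, ring 3 the 24 mm one, ring 4 the 14 mm one.
- gauge: the fixed ring gauge; origin on the table right below gauge_mouth, same axes; dark steel foot 70 x 100 mm, 12 mm high, from 14 mm before ring 1 to 86 mm beyond its entry face
- cradle (a point): V cradle of the microscope stage: fixed black plate 100 x 200 mm, 12 mm high, with two aluminium 90-degree V supports 12 mm wide, 55 mm either side of the middle, V arms up to 50 mm above the table. Point: bottom of the V at the middle, 32 mm above the table; y along the V. A stem rests with its centre line 1.41 x its radius above it.
- index_axis (a point): centre of the top of the zoom index unit, a fixed white round housing 124 mm in diameter, 38 mm high; z is the axis of both lever and dial, its x points to the middle of the scale (away from the lever)
- thumb_post (a point): thumb post of the index lever: upright black cylinder 18 mm in diameter, from 13 to 55 mm above the table, on a flat arm 6 mm thick; the point is on its centre line, 34 mm above the table, 90 mm from the lever's axis. It stands free outside the housing, on the robot's side.
- lever (a joint): thumb lever angle: 0 at rest, 0.49 rad at its stop, growing counter-clockwise from above (the post moves to the robot's right); takes 2 to 8 N at the post; a spring returns it to 0. A full push to the stop moves the dial on exactly one notch (it clicks over at about 0.27 rad); the way back leaves the dial alone. Let it return fully before the next push.
- dial (a joint): dial angle: 0 at the start (pointer at the bar mark, zero); one notch is 0.419 rad (24 degrees) counter-clockwise from above: position N is 0.419 x N. Beside the pointer the scale has rows of 1, 2, 3, 4, 5 dots. It is moved only by the lever, only forward; it is covered and cannot be turned back.
- beaker: bystander: glass beaker, 64 mm across, 85 mm high; origin at the middle of its underside
- reagent_bottle: bystander: amber bottle, 60 mm across, 130 mm high; origin at the middle of its underside
- sample_jar: bystander: glass jar, 68 mm across, 80 mm high; origin at the middle of its underside
- petri_stack: bystander: stack of three glass dishes, 94 mm across, 42 mm high; origin at the middle of its underside
- slide_box: bystander: grey box 100 x 80 x 35 mm; origin at the middle of its underside
- forceps: bystander: steel forceps lying flat, 130 mm long along its own x, 14 mm wide, 6 mm high; origin at the middle of its underside
- brush: bystander: brush lying flat, about 170 mm long along its own x; origin at the middle of its underside
There are look-alikes about, which are no part of the job. What is shaped like the stem_medium but orange is not meant.

How it is judged (in metres and radians):
On the way, in this order (a step that is already met when the one before it is completed fails the run):
1. the stem from the nearest holder has gone through the rings and is stopped by the first one too small for it (((world x of holder_thick_mid below 0.62 m and y of stem_thick_center in the frame of gauge_mouth between -0.068 and -0.058 m and x of stem_thick_center in the frame of gauge_mouth between -0.008 and 0.008 m and z of stem_thick_center in the frame of gauge_mouth between -0.008 and 0.008 m and angle between the y axis of stem_thick_center and the y axis of gauge_mouth, either way round below 0.15 rad and contact force between stem_thick and gauge above 0.1 N) or (world x of holder_medium_mid below 0.62 m and y of stem_medium_center in the frame of gauge_mouth between -0.046 and -0.036 m and x of stem_medium_center in the frame of gauge_mouth between -0.008 and 0.008 m and z of stem_medium_center in the frame of gauge_mouth between -0.008 and 0.008 m and angle between the y axis of stem_medium_center and the y axis of gauge_mouth, either way round below 0.15 rad and contact force between stem_medium and gauge above 0.1 N) or (world x of holder_thin_mid below 0.62 m and y of stem_thin_center in the frame of gauge_mouth between -0.024 and -0.014 m and x of stem_thin_center in the frame of gauge_mouth between -0.008 and 0.008 m and z of stem_thin_center in the frame of gauge_mouth between -0.008 and 0.008 m and angle between the y axis of stem_thin_center and the y axis of gauge_mouth, either way round below 0.15 rad and contact force between stem_thin and gauge above 0.1 N))), for 0.02 s.
2. that stem lies released in the cradle, the dial still at zero (((world x of holder_thick_mid below 0.62 m and x of stem_thick_center in the frame of cradle between -0.006 and 0.006 m and y of stem_thick_center in the frame of cradle between -0.02 and 0.02 m and z of stem_thick_center in the frame of cradle between 0.02 and 0.028 m and angle between the y axis of stem_thick_center and the y axis of cradle, either way round below 0.1 rad and contact force between stem_thick and the fingers below 0.05 N and value of joint dial below 0.15 rad) or (world x of holder_medium_mid below 0.62 m and x of stem_medium_center in the frame of cradle between -0.006 and 0.006 m and y of stem_medium_center in the frame of cradle between -0.02 and 0.02 m and z of stem_medium_center in the frame of cradle between 0.013 and 0.021 m and angle between the y axis of stem_medium_center and the y axis of cradle, either way round below 0.1 rad and contact force between stem_medium and the fingers below 0.05 N and value of joint dial below 0.15 rad) or (world x of holder_thin_mid below 0.62 m and x of stem_thin_center in the frame of cradle between -0.006 and 0.006 m and y of stem_thin_center in the frame of cradle between -0.02 and 0.02 m and z of stem_thin_center in the frame of cradle between 0.0059 and 0.0139 m and angle between the y axis of stem_thin_center and the y axis of cradle, either way round below 0.1 rad and contact force between stem_thin and the fingers below 0.05 N and value of joint dial below 0.15 rad))), for 0.2 s.
3. the dial has been clicked on to the first notch (value of joint dial between 0.2989 and 0.5389 rad), for 0.1 s.
4. the dial has been clicked on to the number of the ring that stopped the stem, and the lever has come back (((world x of holder_thick_mid below 0.62 m and value of joint dial between 0.7378 and 0.9378 rad and value of joint lever below 0.06 rad) or (world x of holder_medium_mid below 0.62 m and value of joint dial between 1.1566 and 1.3566 rad and value of joint lever below 0.06 rad) or (world x of holder_thin_mid below 0.62 m and value of joint dial between 1.5755 and 1.7755 rad and value of joint lever below 0.06 rad))), for 0.2 s.
At the end, for the whole second after the job is handed in: Nearest stem at rest, released, in the V cradle (4 mm in height, 6 mm sideways, 20 mm lengthwise, 0.1 rad); dial at the number of the ring that stopped it (2, 3, 4: 0.838, 1.257, 1.676 rad, within 0.1); lever back (below 0.06 rad); other stems within 20 mm of their start (((world x of holder_thick_mid below 0.62 m and x of stem_thick_center in the frame of cradle between -0.006 and 0.006 m and y of stem_thick_center in the frame of cradle between -0.02 and 0.02 m and z of stem_thick_center in the frame of cradle between 0.02 and 0.028 m and angle between the y axis of stem_thick_center and the y axis of cradle, either way round below 0.1 rad and contact force between stem_thick and the fingers below 0.05 N and value of joint dial between 0.7378 and 0.9378 rad and distance of each of stem_medium_center, stem_thin_center from where it was at the start of the episode below 0.02 m and value of joint lever below 0.06 rad and linear speed of stem_thick below 0.02 m/s) or (world x of holder_medium_mid below 0.62 m and x of stem_medium_center in the frame of cradle between -0.006 and 0.006 m and y of stem_medium_center in the frame of cradle between -0.02 and 0.02 m and z of stem_medium_center in the frame of cradle between 0.013 and 0.021 m and angle between the y axis of stem_medium_center and the y axis of cradle, either way round below 0.1 rad and contact force between stem_medium and the fingers below 0.05 N and value of joint dial between 1.1566 and 1.3566 rad and distance of each of stem_thick_center, stem_thin_center from where it was at the start of the episode below 0.02 m and value of joint lever below 0.06 rad and linear speed of stem_medium below 0.02 m/s) or (world x of holder_thin_mid below 0.62 m and x of stem_thin_center in the frame of cradle between -0.006 and 0.006 m and y of stem_thin_center in the frame of cradle between -0.02 and 0.02 m and z of stem_thin_center in the frame of cradle between 0.0059 and 0.0139 m and angle between the y axis of stem_thin_center and the y axis of cradle, either way round below 0.1 rad and contact force between stem_thin and the fingers below 0.05 N and value of joint dial between 1.5755 and 1.7755 rad and distance of each of stem_thick_center, stem_medium_center from where it was at the start of the episode below 0.02 m and value of joint lever below 0.06 rad and linear speed of stem_thin below 0.02 m/s))); the robot touches nothing.
It fails at once if a bystander was pushed more than 40 mm from its place (distance of any of beaker, reagent_bottle, sample_jar, petri_stack, slide_box, forceps, brush from where it was at the start of the episode above 0.04 m).
It also fails if it takes over 72 s, if anything falls off the work surface, if the arm or the gripper's body presses on something with over 40 N, if the wrist force passes 120 N, or if a joint passes its speed limit or range.

### The arm

A 6-joint arm with a two-finger parallel gripper is mounted at the origin on the work surface. World frame = base frame: x ahead of the robot, y to its left, z up, the work surface at z = 0. Lengths are in m, angles in degrees, forces in N, time in s.
With the tool pointing down it reaches from about 0.35 to 1 m from the base axis. Payload 7.1 kg.
Tool frame: the origin (TCP) lies at the very end of the fingers, on their centre line; the grasp point (between the pads) lies 19 mm behind it; z points along the fingers, y is the direction in which the jaws open and shut (so a half turn about z gives the same grasp; the last joint's range is limited). The gripper opens to 85 mm and grips with 20 to 120 N. Pads are 22 mm wide; open, the fingers measure 114 mm over their backs; the gripper's body (76 mm by 85 mm) begins 54 mm behind the grasp point. The pads swing forward as they close: fully open they stand 13 mm farther back than shut.
Start: joints at [75.573, 24.242, 93.386, -0, 62.372, -1.089], TCP at [0.144, 0.608, 0.231] pointing down, gripper open.
Joint ranges: [-172.04, 172.04], [-51.8, 120.97], [4.93, 147.93], [-75.15, 255.16], [6.16, 154.13], [-145.62, 145.62]. Speed limits (degrees/s): [136.94, 136.94, 172.46, 180, 180, 180].

### API

Orientations are given as a 3x3 rotation matrix whose columns are the frame's x, y, z axes.
In Python, from cell import arm gives the robot as it stands. The module is installed in compiled form; this text tells all that it offers.
- The arm moves only by the tool send_rows, never from a script. Its argument "increments" is a list of rows, each an object of numbers: "tx", "ty", "tz": the shift along the tool's x, y, z in cm; "roll": the turn about the tool's z in rad. A call has 1 to 12 rows; each row shifts and turns the commanded pose from where the row before left it, along the tool's axes as they then stand; what a row does not reach is not made up. A row lasts 1/12 s, in which the tool goes at most 41.7 mm and 7.16 degrees, less where a joint would pass 70% of its speed; a pose out of reach is approached as far as the arm can. A call with a gripper value outside its range is refused whole. "claw" is the finger opening in cm, from 0 to 8.54, set as the call begins (left out, the last holds). The fingers move at their own pace and stop on an object; "grip_force" is the grip in N (left out, the last holds). Time passes only in rows, so rows that do not move let the fingers close. It gives the time, the measured TCP pose, the force and the opening at its end, in the units of the state.
- arm.get_obs(): the state, without advancing time (a new reading comes with each control period).
- arm.grab_frame(name): name is "scene" or "top" or "wrist"; returns the picture (480x640x3 uint8, blue, green, red); there is no depth.
- arm.camera_params(name): a dict with "fx", "fy", "cx", "cy" (pixels), "R" (3x3) and "t" (3): a world point X has camera coordinates R X + t; the wrist camera has in their place "mount" (4x4, takes a point from camera to tool coordinates, whose origin is the TCP and whose axes are the flange's). Camera axes: x right, y down, z forward; pixel columns grow to the right and rows downward; lengths in m; the calibration is good to about 2 mm. A picture is of the moment at which its call begins: read the wrist's pose just before it. camera_params takes no time and is no camera call.
- arm.job_done(): hands the job in, once; it reports no verdict.
The state is a dict: "time_s": time; "q": joint angles; "qd": joint speeds; "joint_torque": joint torques, N m; "position": TCP position; "orientation": TCP orientation; "force": force on the tool from outside, world axes, zero at the start; "ft_torque": the same for the moment, N m; "grip_width": opening from 0.0 (shut) to 1.0 (fully open).
Only numpy, scipy, OpenCV 4.12 (cv2) and the standard library are available. Lean on these libraries where they do the work, as an engineer would, in place of code of your own. Each camera call takes 0.05 s, during which the arm holds its last target.

## Working session

There is one attempt and no reset: what is moved stays moved. The work goes in short steps, Python scripts to look and compute and a tool call to move; the robot and the scene stay as the last step left them, time stands still between calls to the robot, and variables do not carry over. Pictures are saved under pics/ and viewed, and the job is handed in when it is done.

Besides the shell and the picture viewer there is one more tool, called as name(argument=value, ...) on one line, values as JSON. send_rows: Moves the arm, as the interface text tells. Its arguments: {"type":"object","properties":{"increments":{"type":"array","items":{"type":"object","properties":{"tx":{"type":"number"},"ty":{"type":"number"},"tz":{"type":"number"},"roll":{"type":"number"}}}},"claw":{"type":"number"},"grip_force":{"type":"number"}},"required":["increments"]}

```bash
mkdir -p pics; cat > h.py <<'E'
from cell import arm
import numpy as np, cv2
def pr():
    o=arm.get_obs(); print(o['time_s'],np.round(o['position'],4),np.round(o['force'],2),o['grip_width']); return o
def ray(name,u,v,z):
    c=arm.camera_params(name)
    d=np.array([(u-c['cx'])/c['fx'],(v-c['cy'])/c['fy'],1.])
    if name=='wrist':
        raise 0
    R=np.array(c['R']);t=np.array(c['t']);o=-R.T@t;d=R.T@d
    return o+d*(z-o[2])/d[2]
def proj(name,X):
    c=arm.camera_params(name);p=np.array(c['R'])@np.array(X)+np.array(c['t']);return c['fx']*p[0]/p[2]+c['cx'],c['fy']*p[1]/p[2]+c['cy']
E
python3 - <<'E'
from h import *
o=pr();print(np.round(o['orientation'],3))
for n in('scene','top'):
    cv2.imwrite(f'pics/{n}0.png',arm.grab_frame(n)); c=arm.camera_params(n);print(n,{k:np.round(v,3).tolist() for k,v in c.items()})
print(arm.camera_params('wrist'))
E
```

```text
0.0 [0.144  0.6076 0.2305] [0.56 1.6  0.46] 1.0017366620265327
[[-0.973  0.231 -0.   ]
 [ 0.231  0.973 -0.002]
 [ 0.    -0.002 -1.   ]]
scene {'fx': 496.814, 'fy': 496.814, 'cx': 319.42, 'cy': 234.133, 'R': [[-0.853, 0.522, -0.017], [0.407, 0.644, -0.648], [-0.327, -0.56, -0.761]], 't': [0.494, -0.18, 1.365]}
top {'fx': 597.528, 'fy': 597.528, 'cx': 326.231, 'cy': 243.323, 'R': [[-0.019, -1.0, -0.003], [-0.985, 0.019, -0.169], [0.169, -0.001, -0.986]], 't': [0.009, 0.588, 1.59]}
{'fx': 389.9024918301202, 'fy': 389.9024918301202, 'cx': 322.48462489687904, 'cy': 245.53241469133295, 'mount': array([[-1.19964031e-03, -9.48495355e-01, -3.16788765e-01,
         8.08772727e-02],
       [ 9.99999276e-01, -1.10748663e-03, -4.70955821e-04,
        -4.39793371e-04],
       [ 9.58600870e-05, -3.16789101e-01,  9.48495997e-01,
        -1.43577664e-01],
       [ 0.00000000e+00,  0.00000000e+00,  0.00000000e+00,
         1.00000000e+00]])}
```

View pics/scene0.png

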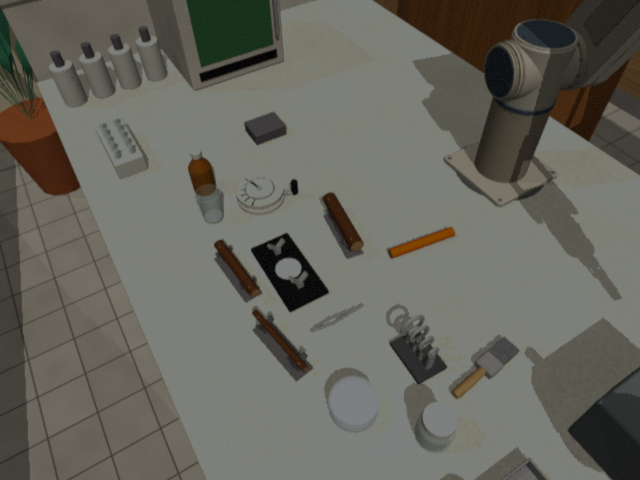

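View pics/top0.png

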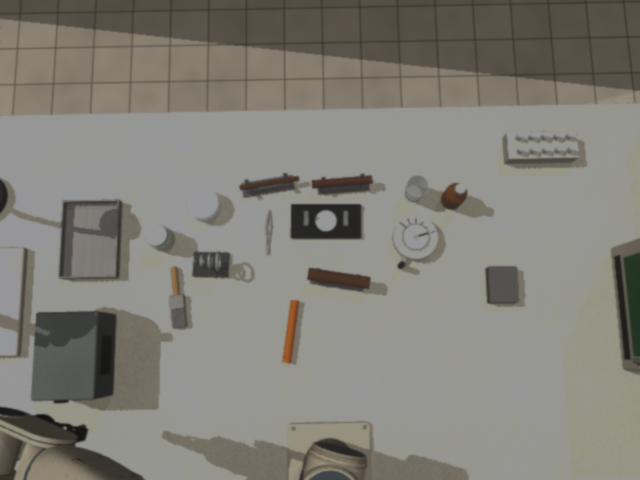

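The nearest dark stem is at top (338,279), about scene (343,222). The candidates I am ruling out are the far stems at top (269,184) and (342,182), and the orange bar at top (291,331). Next I enlarge the crops.

```bash
python3 - <<'E'
import cv2,numpy as np
t=cv2.imread('pics/top0.png');s=cv2.imread('pics/scene0.png')
def crop(im,x,y,w,h,k,n):
    c=cv2.resize(im[y:y+h,x:x+w],None,fx=k,fy=k,interpolation=cv2.INTER_CUBIC)
    c=cv2.convertScaleAbs(c,alpha=1.3,beta=10)
    for i in range(0,w,10):
        cv2.line(c,(i*k,0),(i*k,6 if i%50 else 14),(0,0,255),1)
        if i%20==0: cv2.putText(c,str(x+i),(i*k,24),0,.35,(0,0,255),1)
    for i in range(0,h,10):
        cv2.line(c,(0,i*k),(6,i*k),(0,0,255),1)
        if i%20==0:cv2.putText(c,str(y+i),(8,i*k+4),0,.35,(0,0,255),1)
    cv2.imwrite('pics/'+n,c)
crop(t,280,190,100,110,5,'c1.png')
crop(t,180,200,120,90,6,'c2.png')
crop(t,380,160,90,120,5,'c3.png')
crop(s,370,280,110,110,5,'c4.png')
E
```

```text
(no output)
```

View pics/c1.png

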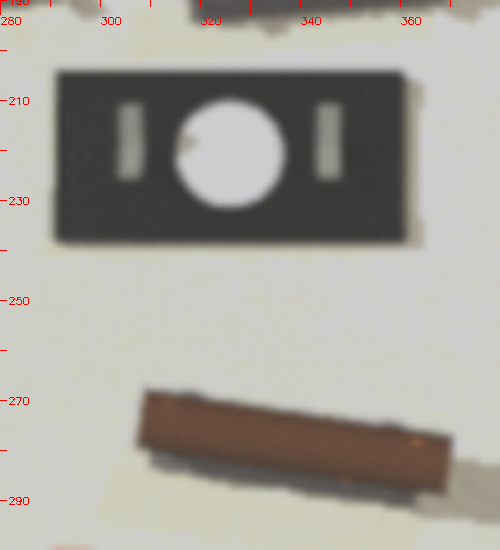

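View pics/c2.png

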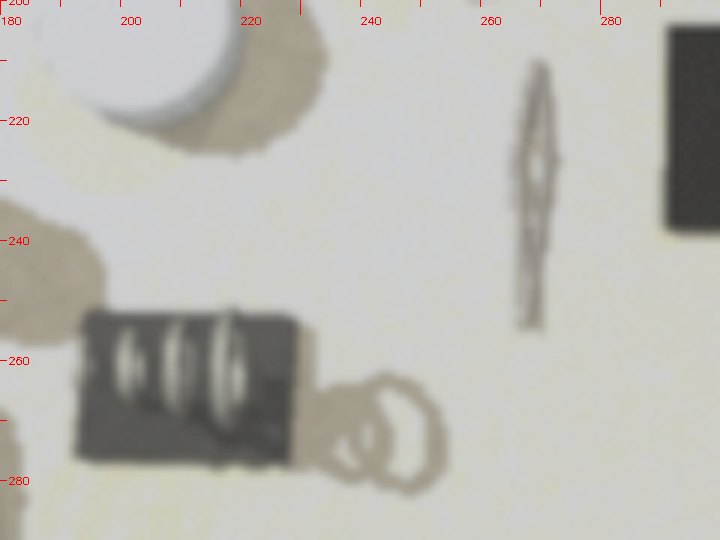

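View pics/c3.png

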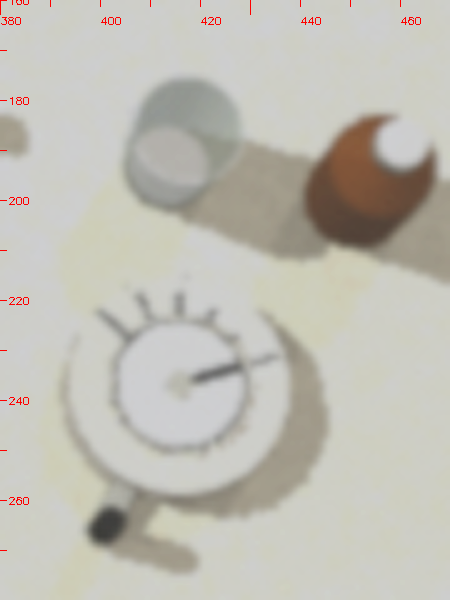

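View pics/c4.png

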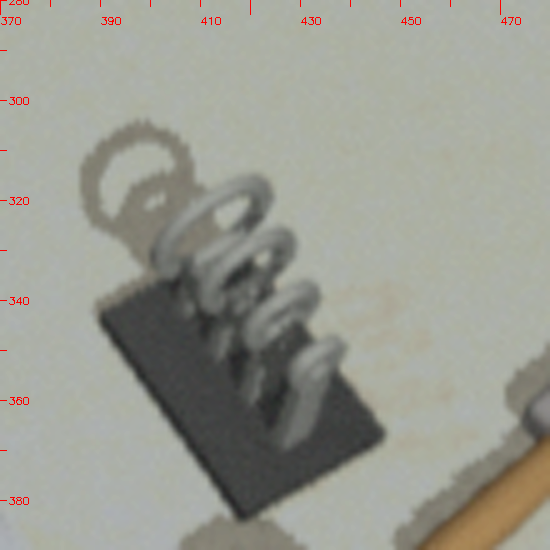

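```bash
python3 - <<'E'
from h import *
def P(n,l,z):
    for u,v in l: print(n,(u,v),np.round(ray(n,u,v,z),4))
print('stem ends');P('top',[(308.3,273.7),(369.3,282.5)],.046)
print('cradle V');P('top',[(306.,218),(345.4,218)],.05)
print('plate corners');P('top',[(291,204),(361,204),(361,238.5),(291,238.5)],.012)
print('gauge foot');P('top',[(193.5,252),(227.5,253),(228,277),(192.5,276)],.012)
P('scene',[(391,342),(419,383),(447,366),],.012)
print('ring tops');P('top',[(217.5,252),(208.5,255)],.1)
print('post');P('top',[(401,263)],.055); print('axis');P('top',[(415,238)],.042)
print('forceps');P('top',[(270,211),(268,253)],.005)
E
```

```text
stem ends
top (308.3, 273.7) [0.5055 0.0478 0.046 ]
top (369.3, 282.5) [ 0.4781 -0.1178  0.046 ]
cradle V
top (306.0, 218) [0.6601 0.0519 0.05  ]
top (345.4, 218) [ 0.6579 -0.0571  0.05  ]
plate corners
top (291, 204) [0.7098 0.0952 0.012 ]
top (361, 204) [ 0.7058 -0.1037  0.012 ]
top (361, 238.5) [ 0.6063 -0.1008  0.012 ]
top (291, 238.5) [0.6102 0.0961 0.012 ]
gauge foot
top (193.5, 252) [0.5771 0.3699 0.012 ]
top (227.5, 253) [0.5724 0.2745 0.012 ]
top (228, 277) [0.5047 0.2726 0.012 ]
top (192.5, 276) [0.5094 0.3715 0.012 ]
scene (391, 342) [0.5732 0.272  0.012 ]
scene (419, 383) [0.5802 0.371  0.012 ]
scene (447, 366) [0.5113 0.3725 0.012 ]
ring tops
top (217.5, 252) [0.5616 0.2864 0.1   ]
top (208.5, 255) [0.5541 0.3102 0.1   ]
post
top (401, 263) [ 0.5287 -0.205   0.055 ]
axis
top (415, 238) [ 0.5994 -0.2481  0.042 ]
forceps
top (270, 211) [0.6922 0.1556 0.005 ]
top (268, 253) [0.5712 0.1617 0.005 ]
```

```bash
cat >> h.py <<'E'
def plan(target,yaw=None):
    """prints total tool-frame shift (cm) now, then roll"""
    o=arm.get_obs();p=np.array(o['position']);R=np.array(o['orientation'])
    d=R.T@(np.array(target)-p)*100
    y0=np.degrees(np.arctan2(R[1,0],R[0,0]))
    n=max(1,int(np.ceil(np.linalg.norm(d)/3.5)))
    print('t',o['time_s'],'pos',np.round(p,4),'yaw',round(y0,2),'tilt',np.round(R[:2,2],4),'total cm',np.round(d,3),'n',n,'per',np.round(d/n,3))
    if yaw is not None:
        r=-np.radians((yaw-y0+180)%360-180); m=max(1,int(np.ceil(abs(r)/.12))); print('roll',round(r,4),'m',m,'per',round(r/m,4))
    return d
def wcam(R=None,p=None):
    c=arm.camera_params('wrist');o=arm.get_obs()
    T=np.eye(4);T[:3,:3]=o['orientation'];T[:3,3]=o['position']
    return T@np.array(c['mount']),c
def snap(fn):
    M,c=wcam();im=arm.grab_frame('wrist');cv2.imwrite('pics/'+fn+'.png',im);np.save('pics/'+fn+'.npy',M);return im
def wray(fn,u,v,z):
    M=np.load('pics/'+fn+'.npy');c=arm.camera_params('wrist')
    d=M[:3,:3]@np.array([(u-c['cx'])/c['fx'],(v-c['cy'])/c['fy'],1.]);return M[:3,3]+d*(z-M[2,3])/d[2]
def wproj(fn,X):
    M=np.load('pics/'+fn+'.npy');c=arm.camera_params('wrist');p=np.linalg.inv(M)@np.r_[X,1];return c['fx']*p[0]/p[2]+c['cx'],c['fy']*p[1]/p[2]+c['cy']
def crop(fn,x,y,w,h,k,n,a=1.2):
    im=cv2.imread('pics/'+fn+'.png');c=cv2.resize(im[y:y+h,x:x+w],None,fx=k,fy=k,interpolation=cv2.INTER_CUBIC)
    c=cv2.convertScaleAbs(c,alpha=a,beta=10)
    for i in range(0,w,20): cv2.line(c,(i*k,0),(i*k,6),(0,0,255),1);cv2.putText(c,str(x+i),(i*k,18),0,.35,(0,0,255),1)
    for i in range(0,h,20): cv2.line(c,(0,i*k),(6,i*k),(0,0,255),1);cv2.putText(c,str(y+i),(8,i*k+4),0,.35,(0,0,255),1)
    cv2.imwrite('pics/'+n+'.png',c)
E
python3 - <<'E'
from h import *
plan([.53,.35,.25],87)
E
```

```text
t 0.1 pos [0.144  0.6077 0.2306] yaw 166.66 tilt [-0.0004 -0.0013] total cm [-43.501 -16.17   -1.917] n 14 per [-3.107 -1.155 -0.137]
roll 1.3904 m 12 per 0.1159
```

send_rows(increments=[{"tx":-3.1,"ty":-1.15,"tz":-0.14},{"tx":-3.1,"ty":-1.15,"tz":-0.14},{"tx":-3.1,"ty":-1.15,"tz":-0.14},{"tx":-3.1,"ty":-1.15,"tz":-0.14},{"tx":-3.1,"ty":-1.15,"tz":-0.14},{"tx":-3.1,"ty":-1.15,"tz":-0.14},{"tx":-3.1,"ty":-1.15,"tz":-0.14},{"tx":-3.1,"ty":-1.15,"tz":-0.14},{"tx":-3.1,"ty":-1.15,"tz":-0.14},{"tx":-3.1,"ty":-1.15,"tz":-0.14},{"tx":-3.1,"ty":-1.15,"tz":-0.14},{"tx":-3.1,"ty":-1.15,"tz":-0.14}])

```text
invalid input
```

send_rows(increments=[{"tx":-3.1,"ty":-1.15,"tz":-0.14},{"tx":-3.1,"ty":-1.15,"tz":-0.14},{"roll":0.116},{"roll":0.116},{"roll":0.116},{"roll":0.116},{"roll":0.116},{"roll":0.116},{"roll":0.116},{"roll":0.116},{"roll":0.116},{"roll":0.116}])

```text
invalid input
```

send_rows(increments=[{"roll":0.116},{"roll":0.116},{},{}])

```text
invalid input
```

```bash
python3 - <<'E'
from h import *
plan([.53,.35,.25],87); print(np.round(arm.get_obs()['q'],1))
snap('w1')
E
```

```text
t 0.1 pos [0.144  0.6077 0.2306] yaw 166.66 tilt [-0.0004 -0.0013] total cm [-43.501 -16.17   -1.917] n 14 per [-3.107 -1.155 -0.137]
roll 1.3904 m 12 per 0.1159
[75.6 24.3 93.4  0.  62.4 -1.1]
```

View pics/w1.png

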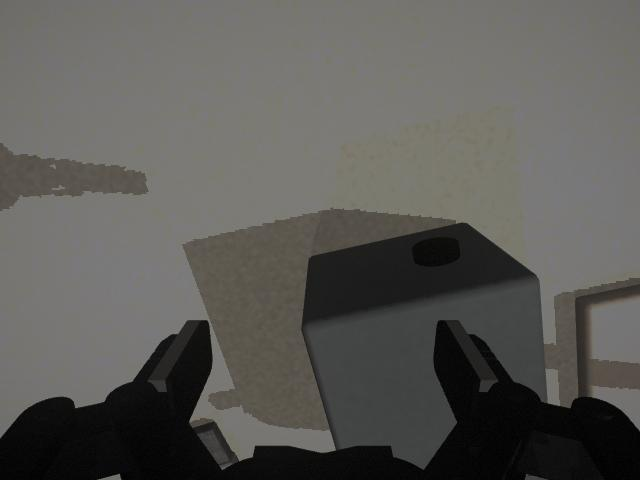

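send_rows(increments=[{"tx":-3.1,"ty":-1.15,"tz":-0.14,"roll":0},{"tx":-3.1,"ty":-1.15,"tz":-0.14,"roll":0},{"tx":-3.1,"ty":-1.15,"tz":-0.14,"roll":0},{"tx":-3.1,"ty":-1.15,"tz":-0.14,"roll":0},{"tx":-3.1,"ty":-1.15,"tz":-0.14,"roll":0},{"tx":-3.1,"ty":-1.15,"tz":-0.14,"roll":0},{"tx":-3.1,"ty":-1.15,"tz":-0.14,"roll":0},{"tx":-3.1,"ty":-1.15,"tz":-0.14,"roll":0},{"tx":-3.1,"ty":-1.15,"tz":-0.14,"roll":0},{"tx":-3.1,"ty":-1.15,"tz":-0.14,"roll":0},{"tx":-3.1,"ty":-1.15,"tz":-0.14,"roll":0},{"tx":-3.1,"ty":-1.15,"tz":-0.14,"roll":0}])

```text
time_s: 1.15
position: [0.4754, 0.3868, 0.248]
orientation: [[-0.973, 0.231, -0.0], [0.231, 0.973, -0.0], [0.0, -0.0, -1.0]]
force: [0.5, 0.6, -0.3]
grip_width: 0.998
```

send_rows(increments=[{"tx":-3.1,"ty":-1.15,"tz":-0.14,"roll":0},{"tx":-1.5,"ty":-0.6,"tz":0,"roll":0.0},{"tx":0,"ty":0,"tz":0,"roll":0.115},{"tx":0,"ty":0,"tz":0,"roll":0.115},{"tx":0,"ty":0,"tz":0,"roll":0.115},{"tx":0,"ty":0,"tz":0,"roll":0.115},{"tx":0,"ty":0,"tz":0,"roll":0.115},{"tx":0,"ty":0,"tz":0,"roll":0.115},{"tx":0,"ty":0,"tz":0,"roll":0.115},{"tx":0,"ty":0,"tz":0,"roll":0.115},{"tx":0,"ty":0,"tz":0,"roll":0.115},{"tx":0,"ty":0,"tz":0,"roll":0.115}])

```text
time_s: 2.15
position: [0.5144, 0.3606, 0.2491]
orientation: [[-0.182, 0.983, -0.001], [0.983, 0.182, -0.0], [-0.0, -0.001, -1.0]]
force: [-0.2, -0.5, -0.6]
grip_width: 0.996
```

send_rows(increments=[{"tx":0,"ty":0,"tz":0,"roll":0.12},{"tx":0,"ty":0,"tz":0,"roll":0.12},{"tx":0,"ty":0,"tz":0,"roll":0},{"tx":0,"ty":0,"tz":0,"roll":0}])

```text
time_s: 2.48
position: [0.5146, 0.3605, 0.2493]
orientation: [[0.048, 0.999, -0.001], [0.999, -0.048, -0.0], [-0.0, -0.001, -1.0]]
force: [0.6, -0.3, -0.4]
grip_width: 1.002
```

```bash
python3 - <<'E'
from h import *
plan([.53,.35,.25],87); print(np.round(arm.get_obs()['q'],1))
snap('w1')
E
```

```text
t 2.4833 pos [0.5146 0.3605 0.2493] yaw 87.24 tilt [-0.0005 -0.0002] total cm [-0.978  1.588 -0.075] n 1 per [-0.978  1.588 -0.075]
roll 0.0042 m 1 per 0.0042
[33.9 23.5 92.1  0.  64.5 36.7]
```

View pics/w1.png

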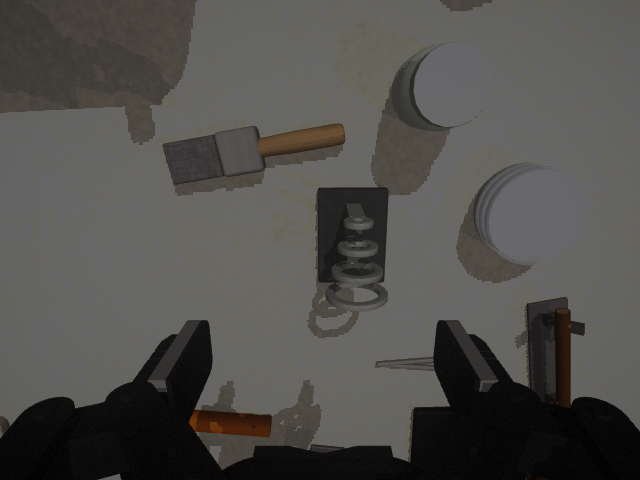

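```bash
python3 - <<'E'
from h import *
crop('w1',300,180,110,140,5,'c5',2.2)
E
```

```text
(no output)
```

View pics/c5.png

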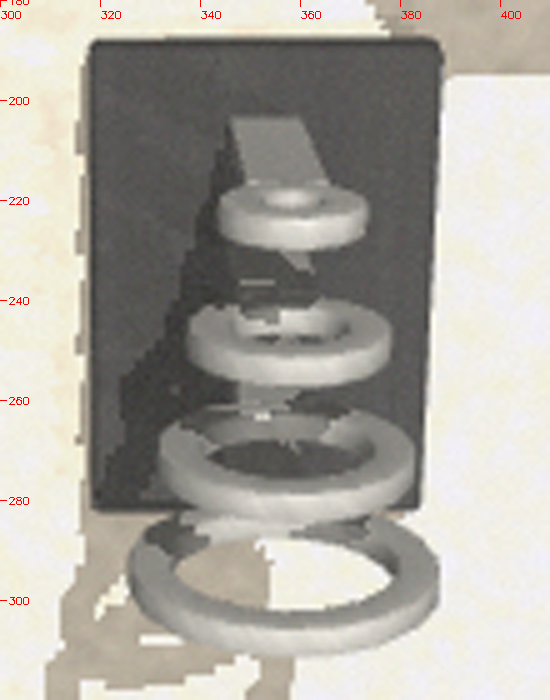

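```bash
python3 - <<'E'
from h import *
from scipy.optimize import least_squares
f='w1'
for u,v in [(317.5,187.5),(388.5,188),(384,282),(318,282)]: print(np.round(wray(f,u,v,.012),4))
rows=[(325.5,388,294,28,0),(331.5,383,270,23,22),(337,378.5,247,18,44),(343.5,374,221,13,66)]
for l,r,v,R,y in rows:
    a,b=wray(f,l,v,.075),wray(f,r,v,.075);print('c',np.round((a+b)/2,4),'w',round(np.linalg.norm(a-b),4))
def res(p):
    x,y,th=p; e=np.array([-np.sin(th),np.cos(th),0]);n=np.array([np.cos(th),np.sin(th),0]);o=np.array([x,y,.075]);out=[]
    for l,r,v,R,yy in rows:
        c=o+e*(yy+3)/1000
        # silhouettes
        ul=wproj(f,c-n*R/1000);ur=wproj(f,c+n*R/1000)
        out+=[ul[0]-l,ur[0]-r,.3*(ul[1]-v),.3*(ur[1]-v)]
    return out
s=least_squares(res,[.54,.287,-.05]);print(s.x,np.round(s.fun,1))
# top-view check
th=s.x[2];e=np.array([-np.sin(th),np.cos(th),0])
for yy,R in((0,28),(22,23),(44,18),(66,13)):
    c=np.r_[s.x[:2],.075]+e*(yy+3)/1000
    print(np.round(proj('top',c+[0,0,R/1000]),1),np.round(proj('top',c-[0,0,R/1000]),1),np.round(proj('scene',c+[0,0,R/1000]),1))
E
```

```text
[0.5107 0.3744 0.012 ]
[0.5802 0.3705 0.012 ]
[0.5759 0.2702 0.012 ]
[0.5058 0.2736 0.012 ]
c [0.5421 0.288  0.075 ] w 0.056
c [0.543  0.3111 0.075 ] w 0.0452
c [0.5439 0.3324 0.075 ] w 0.0357
c [0.5452 0.3555 0.075 ] w 0.0257
[ 0.54187734  0.28579193 -0.04678808] [-0.1 -0.1 -0.2 -0.3 -0.4  0.5  0.1  0.1  0.   0.4 -0.1 -0.1 -0.3  0.1
  0.3  0.3]
[216.3 259.2] [220.1 262.1] [413.9 317.9]
[208.4 259.2] [211.7 261.6] [420.4 328.1]
[200.5 259.3] [203.3 261.2] [427.1 338.5]
[192.7 259.3] [194.8 260.7] [433.9 349.1]
```

```bash
python3 - <<'E'
from h import *
plan([.492,-.035,.17],80.6)
E
```

```text
t 2.5333 pos [0.5147 0.3605 0.2493] yaw 87.25 tilt [-0.0005 -0.0002] total cm [-39.611  -0.365   7.937] n 12 per [-3.301 -0.03   0.661]
roll 0.1161 m 1 per 0.1161
```

send_rows(increments=[{"tx":-3.6,"ty":0,"tz":0,"roll":0},{"tx":-3.6,"ty":0,"tz":0.4,"roll":0},{"tx":-3.6,"ty":0,"tz":0.8,"roll":0},{"tx":-3.6,"ty":0,"tz":0.8,"roll":0},{"tx":-3.6,"ty":0,"tz":0.8,"roll":0},{"tx":-3.6,"ty":0,"tz":0.8,"roll":0},{"tx":-3.6,"ty":0,"tz":0.8,"roll":0},{"tx":-3.6,"ty":0,"tz":0.8,"roll":0},{"tx":-3.6,"ty":0,"tz":0.8,"roll":0},{"tx":-3.6,"ty":0,"tz":0.9,"roll":0},{"tx":-3.6,"ty":0,"tz":1.0,"roll":0},{"tx":0,"ty":-0.4,"tz":0,"roll":0.116}])

```text
time_s: 3.53
position: [0.4897, -0.0395, 0.1692]
orientation: [[0.165, 0.986, -0.002], [0.986, -0.165, -0.001], [-0.001, -0.001, -1.0]]
force: [0.3, -0.7, -0.1]
grip_width: 0.998
```

send_rows(increments=[{"tx":0,"ty":0,"tz":0,"roll":0},{"tx":0,"ty":0,"tz":0,"roll":0}])

```text
time_s: 3.7
position: [0.4904, -0.035, 0.1706]
orientation: [[0.164, 0.986, 0.0], [0.986, -0.164, 0.0], [0.0, -0.0, -1.0]]
force: [-0.0, -0.9, 0.1]
grip_width: 1.001
```

```bash
python3 - <<'E'
from h import *
plan([.492,-.035,.17],80.6); print(np.round(arm.get_obs()['q'],1))
snap('w2')
E
```

```text
t 3.7 pos [ 0.4904 -0.035   0.1706] yaw 80.56 tilt [0.     0.0002] total cm [0.027 0.154 0.058] n 1 per [0.027 0.154 0.058]
roll -0.0007 m 1 per -0.0007
[ -5.5  18.2 112.7   0.   49.1   4. ]
```

View pics/w2.png

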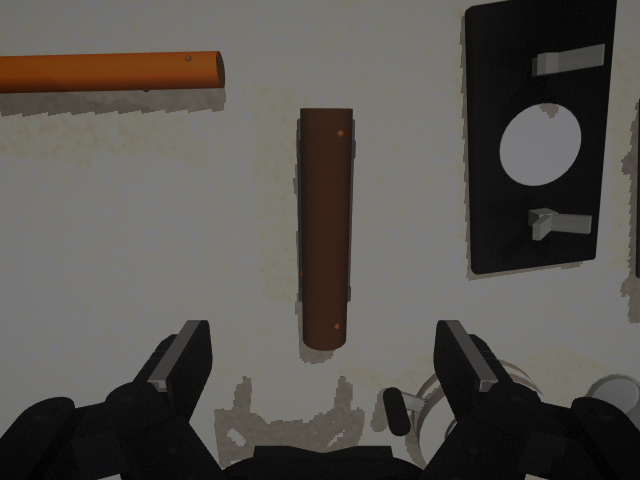

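```bash
python3 - <<'E'
from h import *
f='w2'
for u,v,z in [(326.5,108,.055),(326.5,150,.046),(324.7,320,.046),(324.5,349,.063)]: print(np.round(wray(f,u,v,z),4))
a=wray(f,326.5,108,.055);b=wray(f,324.5,349,.063);print(np.linalg.norm((a-b)[:2]),(a+b)/2,np.degrees(np.arctan2(*(a-b)[[1,0]])))
for l,r,v in((300.5,352.5,112),(303,346,335)):print(np.linalg.norm(wray(f,l,v,.05)-wray(f,r,v,.05)))
E
```

```text
[0.5075 0.0487 0.055 ]
[0.5033 0.0226 0.046 ]
[ 0.4811 -0.1038  0.046 ]
[ 0.4785 -0.1184  0.063 ]
0.16952480298657255 [ 0.49295976 -0.03485808  0.059     ] 80.14811839850462
0.03333316135962491
0.033263911402203306
```

send_rows(increments=[{"tx":0.0,"ty":0.26,"tz":2.6,"roll":0.008},{"tx":0,"ty":0,"tz":3,"roll":0},{"tx":0,"ty":0,"tz":3,"roll":0},{"tx":0,"ty":0,"tz":3,"roll":0},{"tx":0,"ty":0,"tz":2,"roll":0},{"tx":0,"ty":0,"tz":1,"roll":0},{"tx":0,"ty":0,"tz":0,"roll":0},{"tx":0,"ty":0,"tz":0,"roll":0}])

```text
time_s: 4.42
position: [0.4935, -0.0346, 0.0248]
orientation: [[0.173, 0.985, 0.0], [0.985, -0.173, 0.0], [0.0, 0.0, -1.0]]
force: [-0.9, -0.4, -0.6]
grip_width: 1.0
```

send_rows(increments=[{"tx":0,"ty":0,"tz":0,"roll":0},{"tx":0,"ty":0,"tz":0,"roll":0},{"tx":0,"ty":0,"tz":0,"roll":0},{"tx":0,"ty":0,"tz":0,"roll":0},{"tx":0,"ty":0,"tz":0,"roll":0},{"tx":0,"ty":0,"tz":0,"roll":0},{"tx":0,"ty":0,"tz":0,"roll":0},{"tx":0,"ty":0,"tz":0,"roll":0}], claw=2.8, grip_force=40)

```text
time_s: 5.08
position: [0.4921, -0.0352, 0.0253]
orientation: [[0.175, 0.985, -0.001], [0.985, -0.175, 0.0], [-0.0, -0.001, -1.0]]
force: [-4.8, 2.4, 10.8]
grip_width: 0.385
```

```bash
python3 - <<'E'
from h import *
plan([.493,-.035,.15],80.1);pr()
snap('w3')
E
```

```text
t 5.0833 pos [ 0.4921 -0.0352  0.0253] yaw 79.92 tilt [-0.0014  0.0002] total cm [  0.032   0.069 -12.467] n 4 per [ 0.008  0.017 -3.117]
roll -0.0031 m 1 per -0.0031
5.0833 [ 0.4921 -0.0352  0.0253] [-4.83  2.36 10.8 ] 0.3853596791173856
```

View pics/w3.png

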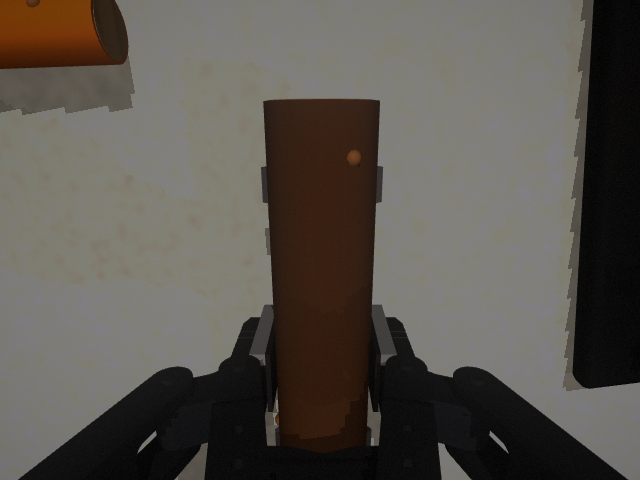

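send_rows(increments=[{"tx":0,"ty":0,"tz":-1,"roll":0},{"tx":0,"ty":0,"tz":-3,"roll":0},{"tx":0,"ty":0,"tz":-3,"roll":0},{"tx":0,"ty":0,"tz":-2,"roll":0},{"tx":0,"ty":0,"tz":0,"roll":-0.065},{"tx":0,"ty":0,"tz":0,"roll":-0.064},{"tx":0,"ty":0,"tz":0,"roll":0},{"tx":0,"ty":0,"tz":0,"roll":0}])

```text
time_s: 5.8
position: [0.4931, -0.0354, 0.1151]
orientation: [[0.049, 0.999, 0.001], [0.999, -0.049, -0.0], [-0.0, 0.001, -1.0]]
force: [0.0, -0.1, -1.3]
grip_width: 0.384
```

```bash
python3 - <<'E'
from h import *
plan([.536,.161,.1],87.3);pr()
E
```

```text
t 5.8 pos [ 0.4931 -0.0354  0.1151] yaw 87.19 tilt [ 0.0008 -0.0001] total cm [19.825  3.325  1.513] n 6 per [3.304 0.554 0.252]
roll -0.0018 m 1 per -0.0018
5.8 [ 0.4931 -0.0354  0.1151] [ 0.02 -0.1  -1.34] 0.38410524383882344
```

send_rows(increments=[{"tx":3.3,"ty":0.55,"tz":0.25,"roll":0},{"tx":3.3,"ty":0.55,"tz":0.25,"roll":0},{"tx":3.3,"ty":0.55,"tz":0.25,"roll":0},{"tx":3.3,"ty":0.55,"tz":0.25,"roll":0},{"tx":3.3,"ty":0.55,"tz":0.25,"roll":-0.001},{"tx":2.3,"ty":0.55,"tz":0.25,"roll":0},{"tx":0,"ty":0,"tz":2,"roll":0},{"tx":0,"ty":0,"tz":2.3,"roll":0},{"tx":0,"ty":0,"tz":0,"roll":0},{"tx":0,"ty":0,"tz":0,"roll":0}])

```text
time_s: 6.63
position: [0.5334, 0.1506, 0.0555]
orientation: [[0.047, 0.999, -0.004], [0.999, -0.047, -0.001], [-0.001, -0.004, -1.0]]
force: [0.2, 0.1, -0.6]
grip_width: 0.383
```

```bash
python3 - <<'E'
from h import *
plan([.536,.161,.0543],87.3);pr()
snap('w4');cv2.imwrite('pics/top4.png',arm.grab_frame('top'));cv2.imwrite('pics/scene4.png',arm.grab_frame('scene'))
crop('top4',180,200,130,100,6,'c6',1.3);crop('scene4',340,230,120,110,6,'c7',1.3)
E
```

```text
t 6.6333 pos [0.5334 0.1506 0.0555] yaw 87.3 tilt [-0.0036 -0.001 ] total cm [1.046 0.207 0.116] n 1 per [1.046 0.207 0.116]
roll 0.0001 m 1 per 0.0001
6.6333 [0.5334 0.1506 0.0555] [ 0.2   0.14 -0.61] 0.3832526506412775
```

View pics/w4.png

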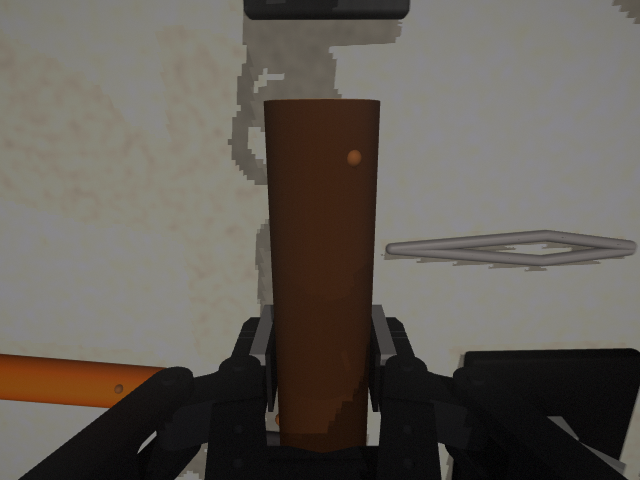

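View pics/c6.png

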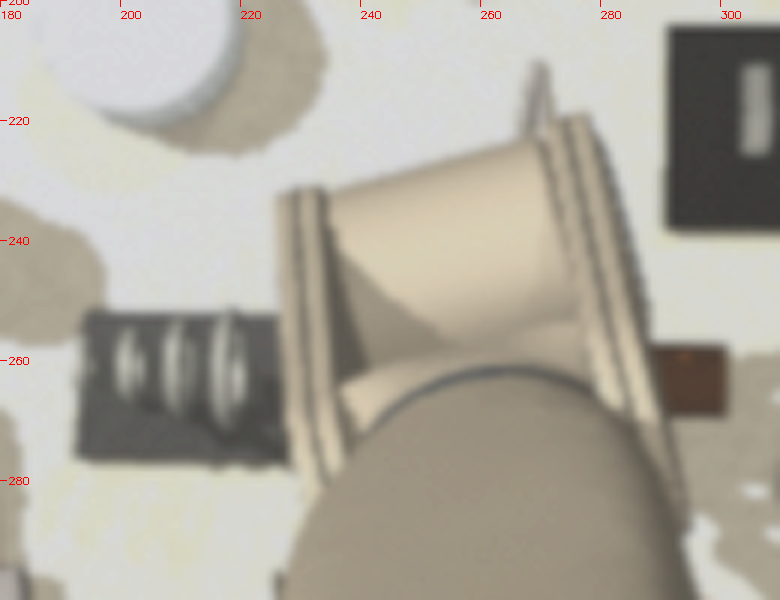

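View pics/c7.png

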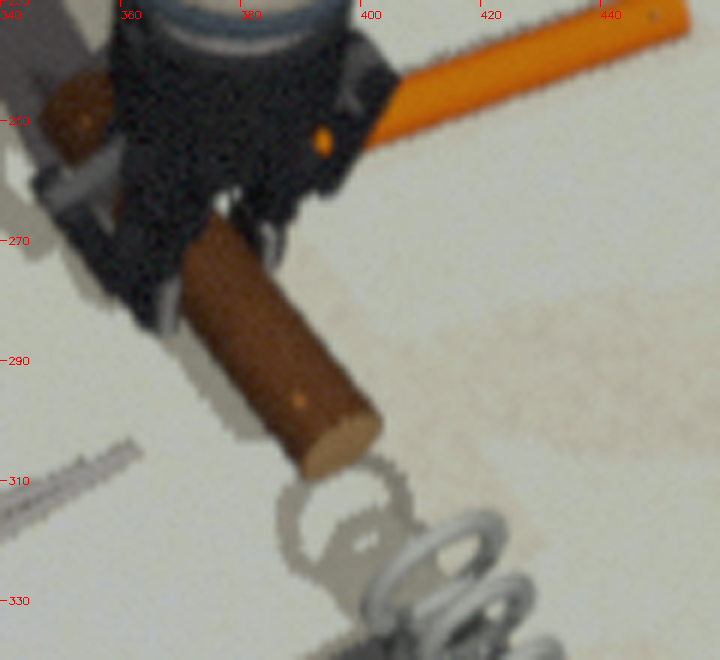

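```bash
python3 - <<'E'
from h import *
import numpy as np
e=np.array([.0468,.9989,0]);n=np.array([.9989,-.0468,0])
c=np.array([.5337,.1506,.0762]) # guess stem centre
c=c+e*.0002
E=c+e*.085; print('stem end pred',proj('scene',E)); print('top near end',proj('top',c-e*.085))
m=np.array([.5419,.2858,.075])
im=cv2.imread('pics/scene4.png');k=8;x0,y0=385,280
v=cv2.resize(im[y0:y0+70,x0:x0+90],None,fx=k,fy=k,interpolation=cv2.INTER_CUBIC)
def circ(o,r,col):
    pts=[proj('scene',o+r*(np.cos(a)*n+np.sin(a)*np.array([0,0,1]))) for a in np.linspace(0,2*np.pi,60)]
    cv2.polylines(v,[np.int32([[(p[0]+.5-x0)*k-.5,(p[1]+.5-y0)*k-.5] for p in pts])],True,col,1)
circ(E,.017,(0,255,0));circ(m,.02,(0,0,255));circ(m,.028,(0,0,255))
cv2.imwrite('pics/c8.png',v)
E
```

```text
stem end pred (np.float64(397.31719114661587), np.float64(304.3170062276296))
top near end (np.float64(301.092062901234), np.float64(263.51548339417303))
```

View pics/c8.png

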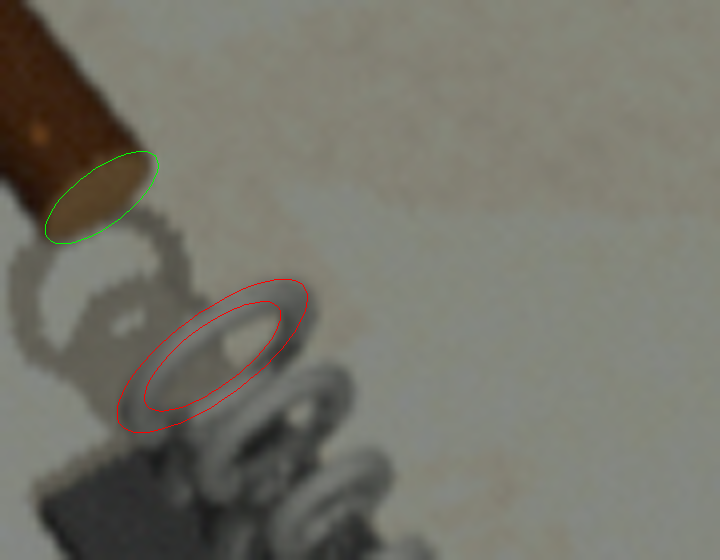

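send_rows(increments=[{"tx":0,"ty":0.21,"tz":0.12,"roll":0},{"tx":0,"ty":0,"tz":0,"roll":0},{"tx":0,"ty":0,"tz":0,"roll":0},{"tx":0,"ty":0,"tz":0,"roll":0}])

```text
time_s: 7.12
position: [0.5371, 0.1507, 0.0558]
orientation: [[0.046, 0.999, 0.001], [0.999, -0.046, 0.0], [0.0, 0.001, -1.0]]
force: [0.2, -0.4, -1.0]
grip_width: 0.381
```

```bash
python3 - <<'E'
from h import *
plan([.5356,.1509,.0543],87.3);pr()
E
```

```text
t 7.1167 pos [0.5371 0.1507 0.0558] yaw 87.34 tilt [0.0007 0.0002] total cm [ 0.008 -0.155  0.147] n 1 per [ 0.008 -0.155  0.147]
roll 0.0007 m 1 per 0.0007
7.1167 [0.5371 0.1507 0.0558] [ 0.21 -0.35 -0.95] 0.3809917299729379
```

send_rows(increments=[{"tx":0,"ty":0,"tz":0,"roll":0},{"tx":0,"ty":0,"tz":0,"roll":0},{"tx":0,"ty":0,"tz":0,"roll":0}])

```text
time_s: 7.37
position: [0.5368, 0.1509, 0.0554]
orientation: [[0.046, 0.999, -0.0], [0.999, -0.046, -0.0], [-0.0, -0.0, -1.0]]
force: [0.4, -0.2, -0.4]
grip_width: 0.383
```

send_rows(increments=[{"tx":0,"ty":0,"tz":0,"roll":0}])

```text
time_s: 7.45
position: [0.5368, 0.1509, 0.0553]
orientation: [[0.046, 0.999, -0.0], [0.999, -0.046, -0.0], [-0.0, -0.0, -1.0]]
force: [0.4, 0.2, -0.6]
grip_width: 0.386
```

send_rows(increments=[{"tx":1,"ty":-0.12,"tz":0.1,"roll":0},{"tx":1.5,"ty":0,"tz":0,"roll":0},{"tx":1,"ty":0,"tz":0,"roll":0},{"tx":0.5,"ty":0,"tz":0,"roll":0},{"tx":0,"ty":0,"tz":0,"roll":0},{"tx":0,"ty":0,"tz":0,"roll":0},{"tx":0,"ty":0,"tz":0,"roll":0},{"tx":0,"ty":0,"tz":0,"roll":0},{"tx":0,"ty":0,"tz":0,"roll":0},{"tx":0,"ty":0,"tz":0,"roll":0}])

```text
time_s: 8.28
position: [0.5375, 0.1905, 0.0543]
orientation: [[0.047, 0.999, -0.0], [0.999, -0.047, -0.0], [-0.0, -0.0, -1.0]]
force: [-0.1, 0.7, -0.6]
grip_width: 0.383
```

```bash
python3 - <<'E'
from h import *
e=np.array([.0468,.9989,0]);n=np.array([.9989,-.0468,0])
m=np.array([.5419,.2858,.075])
plan(m-.095*e-[0,0,.0207],87.3);o=pr()
snap('w5');im=arm.grab_frame('scene');cv2.imwrite('pics/scene5.png',im)
E=np.array(o['position'])+[0,0,.0207]+e*.085
k=8;x0,y0=385,280
v=cv2.resize(im[y0:y0+70,x0:x0+90],None,fx=k,fy=k,interpolation=cv2.INTER_CUBIC);v=cv2.convertScaleAbs(v,alpha=1.4)
def circ(o,r,col):
    pts=[proj('scene',o+r*(np.cos(a)*n+np.sin(a)*np.array([0,0,1]))) for a in np.linspace(0,2*np.pi,60)]
    cv2.polylines(v,[np.int32([[(p[0]+.5-x0)*k-.5,(p[1]+.5-y0)*k-.5] for p in pts])],True,col,1)
circ(E,.017,(0,255,0));circ(m,.02,(0,0,255));circ(m,.028,(0,0,255))
cv2.imwrite('pics/c9.png',v)
E
```

```text
t 8.2833 pos [0.5375 0.1905 0.0543] yaw 87.33 tilt [-0.0001 -0.0001] total cm [ 0.043 -0.008  0.003] n 1 per [ 0.043 -0.008  0.003]
roll 0.0006 m 1 per 0.0006
8.2833 [0.5375 0.1905 0.0543] [-0.06  0.71 -0.63] 0.3832127885690361
```

View pics/c9.png

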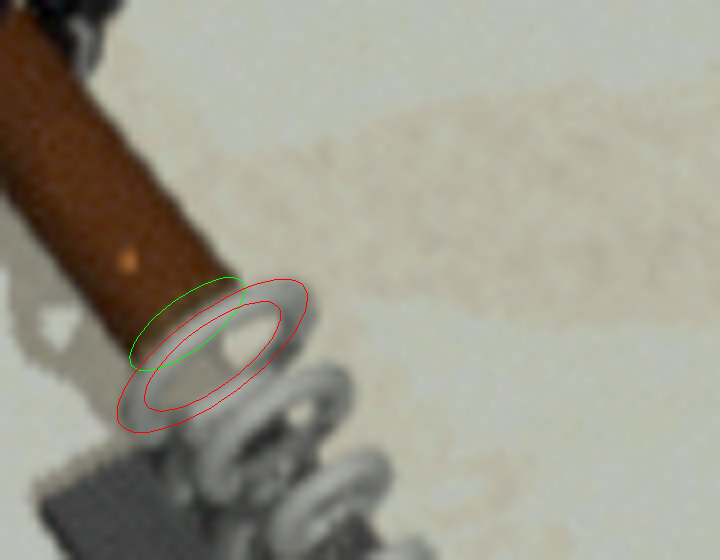

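View pics/w5.png

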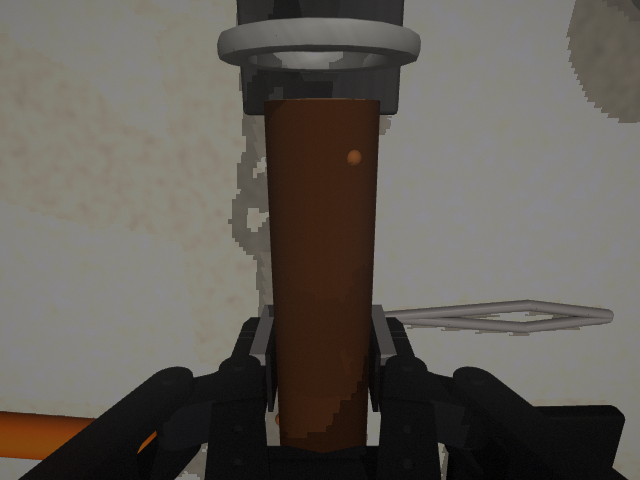

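send_rows(increments=[{"tx":0,"ty":-0.08,"tz":0,"roll":0},{"tx":0.5,"ty":0,"tz":0,"roll":0},{"tx":0.6,"ty":0,"tz":0,"roll":0},{"tx":0.6,"ty":0,"tz":0,"roll":0},{"tx":0.6,"ty":0,"tz":0,"roll":0},{"tx":0.3,"ty":0,"tz":0,"roll":0},{"tx":0,"ty":0,"tz":0,"roll":0},{"tx":0,"ty":0,"tz":0,"roll":0}])

```text
time_s: 9.05
position: [0.5378, 0.2172, 0.0542]
orientation: [[0.045, 0.999, -0.0], [0.999, -0.045, -0.0], [-0.0, -0.0, -1.0]]
force: [0.2, 0.0, -0.9]
grip_width: 0.383
```

send_rows(increments=[{"tx":0.2,"ty":0,"tz":0,"roll":0},{"tx":0.2,"ty":0,"tz":0,"roll":0},{"tx":0.1,"ty":0,"tz":0,"roll":0},{"tx":0.1,"ty":0,"tz":0,"roll":0}])

```text
time_s: 9.38
position: [0.5382, 0.2229, 0.0543]
orientation: [[0.046, 0.999, -0.0], [0.999, -0.046, -0.0], [-0.0, -0.0, -1.0]]
force: [-0.2, -5.1, -0.3]
grip_width: 0.386
```

send_rows(increments=[{"tx":0.05,"ty":0,"tz":0,"roll":0},{"tx":0,"ty":0,"tz":0,"roll":0},{"tx":0,"ty":0,"tz":0,"roll":0}])

```text
time_s: 9.63
position: [0.5381, 0.2229, 0.0543]
orientation: [[0.046, 0.999, -0.0], [0.999, -0.046, -0.001], [-0.001, -0.0, -1.0]]
force: [0.4, -4.5, -0.2]
grip_width: 0.385
```

```bash
python3 - <<'E'
from h import *
pr();snap('w6')
E
```

```text
9.6333 [0.5381 0.2229 0.0543] [ 0.45 -4.47 -0.2 ] 0.38514319615876647
```

View pics/w6.png

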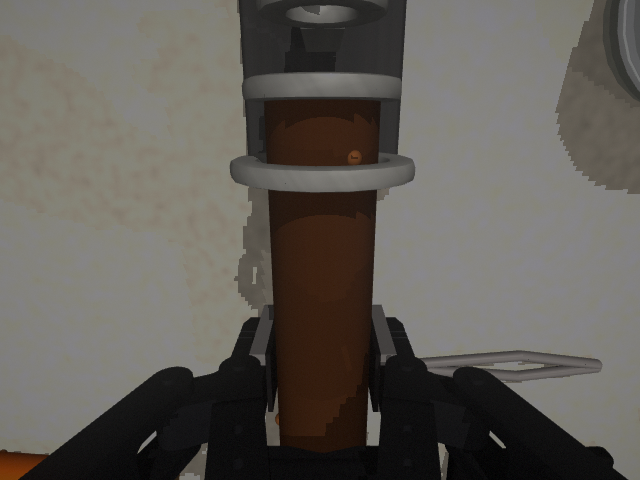

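```bash
python3 - <<'E'
from h import *
crop('w2',455,0,180,280,3,'c10',2.2)
e=np.array([.0468,.9989,0]);m=np.array([.5419,.2858,.075])
plan(m-.19*e-[0,0,.0207],87.3)
E
```

```text
t 9.6833 pos [0.538  0.2229 0.0542] yaw 87.36 tilt [-0.0005 -0.0006] total cm [-12.695   0.082   0.   ] n 4 per [-3.174  0.02   0.   ]
roll 0.001 m 1 per 0.001
```

View pics/c10.png

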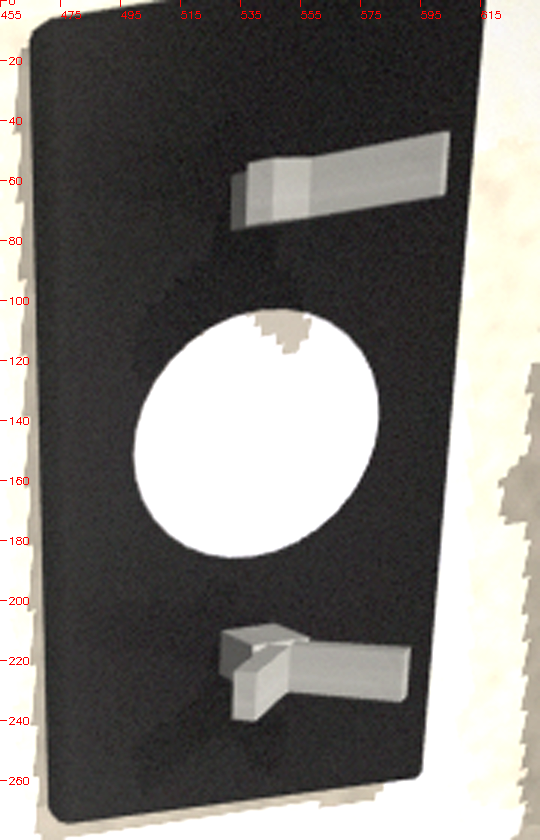

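send_rows(increments=[{"tx":-1,"ty":0,"tz":0,"roll":0},{"tx":-2,"ty":0,"tz":0,"roll":0},{"tx":-2,"ty":0,"tz":0,"roll":0},{"tx":-3,"ty":0,"tz":0,"roll":0},{"tx":-3,"ty":0,"tz":0,"roll":0},{"tx":-1,"ty":0,"tz":-1,"roll":0},{"tx":0,"ty":0,"tz":-3,"roll":0},{"tx":0,"ty":0,"tz":-3,"roll":0},{"tx":0,"ty":0,"tz":-2,"roll":0}])

```text
time_s: 10.43
position: [0.5336, 0.1033, 0.147]
orientation: [[0.047, 0.999, 0.002], [0.999, -0.047, 0.001], [0.001, 0.002, -1.0]]
force: [0.4, 1.2, 0.0]
grip_width: 0.392
```

```bash
python3 - <<'E'
from h import *
a=wray('w2',558.3,62.5,.032);b=wray('w2',551.5,222,.032);print(a,b,(a+b)/2,np.linalg.norm(a-b),np.degrees(np.arctan2(*(a-b)[[1,0]])))
for u,v in[(466,9),(471,274),(595,258)]:print(wray('w2',u,v,.012))
for x in(.655,.659,.663):print(x,proj('top',[x,-.003,.05]),proj('top',[x,-.003,.032]))
plan([.59,-.003,.15],88.7)
E
```

```text
[0.66312874 0.05167587 0.032     ] [ 0.66068974 -0.05815538  0.032     ] [ 0.66190924 -0.00323975  0.032     ] 0.10985832669722687 88.72784986358344
[0.61175223 0.09625015 0.012     ]
[ 0.60610811 -0.10008185  0.012     ]
[ 0.70777006 -0.10263171  0.012     ]
0.655 (np.float64(325.8764365652499), np.float64(219.40400961671665)) (np.float64(325.8967943515449), np.float64(220.74792426230482))
0.659 (np.float64(325.84868423335865), np.float64(217.9885016281232)) (np.float64(325.8693285570377), np.float64(219.3469073142287))
0.663 (np.float64(325.8209546216711), np.float64(216.57415248376182)) (np.float64(325.84188500940684), np.float64(217.94702516859516))
t 10.4333 pos [0.5336 0.1033 0.147 ] yaw 87.3 tilt [0.0025 0.001 ] total cm [-10.35    6.135  -0.299] n 4 per [-2.587  1.534 -0.075]
roll -0.0244 m 1 per -0.0244
```

send_rows(increments=[{"tx":-2.6,"ty":1.5,"tz":-0.5,"roll":0},{"tx":-2.6,"ty":1.5,"tz":-0.5,"roll":0},{"tx":-2.6,"ty":1.5,"tz":-0.5,"roll":0},{"tx":-2.6,"ty":1.5,"tz":0,"roll":0},{"tx":0,"ty":0,"tz":0,"roll":-0.024},{"tx":0,"ty":0,"tz":0,"roll":0},{"tx":0,"ty":0,"tz":0,"roll":0},{"tx":0,"ty":0,"tz":0,"roll":0},{"tx":0,"ty":0,"tz":0,"roll":0}])

```text
time_s: 11.18
position: [0.5872, -0.0021, 0.1592]
orientation: [[0.021, 1.0, -0.001], [1.0, -0.021, 0.0], [0.0, -0.001, -1.0]]
force: [0.2, 0.0, -1.4]
grip_width: 0.385
```

```bash
python3 - <<'E'
from h import *
plan([.66,-.003,.15],88.75);pr()
snap('w7');crop('w7',340,0,300,480,1,'c11',2.2)
E
```

```text
t 11.1833 pos [ 0.5872 -0.0021  0.1592] yaw 88.79 tilt [-0.0007  0.0002] total cm [0.065 7.282 0.917] n 3 per [0.022 2.427 0.306]
roll 0.0008 m 1 per 0.0008
11.1833 [ 0.5872 -0.0021  0.1592] [ 0.2   0.04 -1.36] 0.38524986409130074
```

View pics/w7.png

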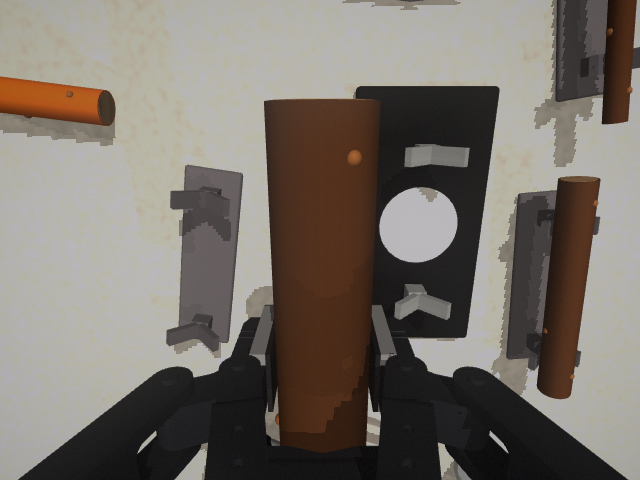

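```bash
python3 - <<'E'
from h import *
crop('w7',380,130,110,200,4,'c11',1.6)
E
```

```text
(no output)
```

View pics/c11.png

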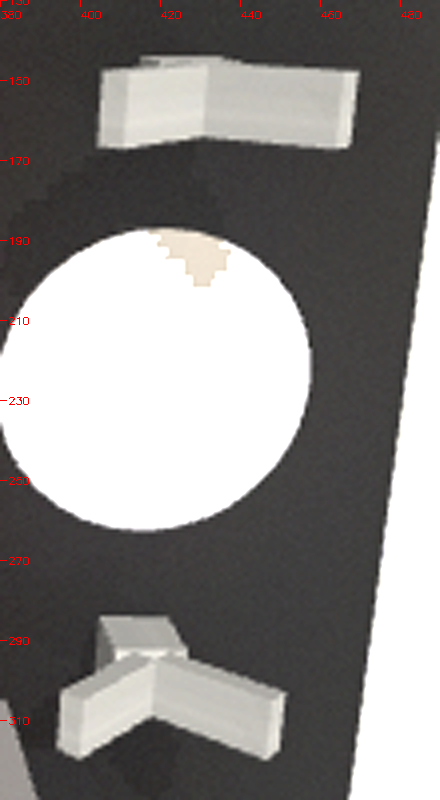

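```bash
python3 - <<'E'
from h import *
a=wray('w7',431.3,155.5,.032);b=wray('w7',418.8,301.5,.032);print(a,b,(a+b)/2,np.linalg.norm(a-b),np.degrees(np.arctan2(*(a-b)[[1,0]])))
E
```

```text
[0.66265121 0.0512199  0.032     ] [ 0.66030682 -0.05864408  0.032     ] [ 0.66147901 -0.00371209  0.032     ] 0.10988899359275407 88.77755301766467
```

send_rows(increments=[{"tx":0,"ty":2.4,"tz":0,"roll":0},{"tx":0,"ty":2.5,"tz":0,"roll":0},{"tx":0,"ty":2.48,"tz":0,"roll":0},{"tx":0,"ty":0,"tz":2,"roll":0},{"tx":0,"ty":0,"tz":3,"roll":0},{"tx":0,"ty":0,"tz":3,"roll":0},{"tx":0,"ty":0,"tz":1.2,"roll":0},{"tx":0,"ty":0,"tz":0,"roll":0},{"tx":0,"ty":0,"tz":0,"roll":0},{"tx":0,"ty":0,"tz":0,"roll":0},{"tx":0,"ty":0,"tz":0,"roll":0},{"tx":0,"ty":0,"tz":0,"roll":0}])

```text
time_s: 12.23
position: [0.6628, -0.0048, 0.0692]
orientation: [[0.022, 1.0, 0.003], [1.0, -0.022, -0.0], [-0.0, 0.003, -1.0]]
force: [-0.1, -0.5, -0.9]
grip_width: 0.386
```

```bash
python3 - <<'E'
from h import *
plan([.661,-.0035,.0353],88.77);pr()
snap('w8')
E
```

```text
t 12.2333 pos [ 0.6628 -0.0048  0.0692] yaw 88.74 tilt [ 0.003  -0.0001] total cm [ 0.124 -0.191  3.39 ] n 1 per [ 0.124 -0.191  3.39 ]
roll -0.0005 m 1 per -0.0005
12.2333 [ 0.6628 -0.0048  0.0692] [-0.07 -0.55 -0.88] 0.3856462033494224
```

View pics/w8.png

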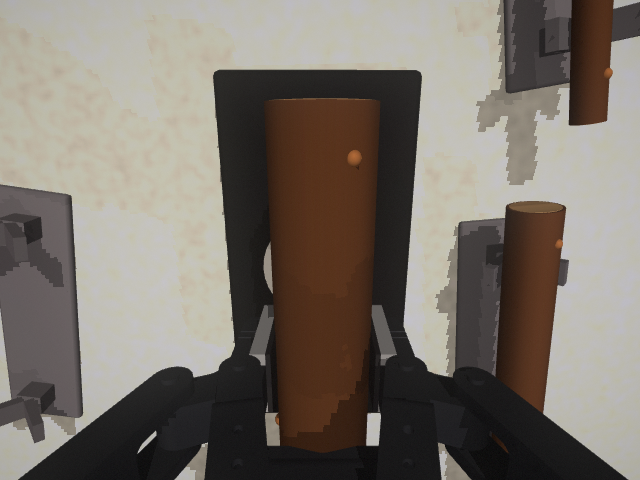

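send_rows(increments=[{"tx":0.12,"ty":-0.15,"tz":0.8,"roll":0},{"tx":0,"ty":0,"tz":1.2,"roll":0},{"tx":0,"ty":0,"tz":0.8,"roll":0},{"tx":0,"ty":0,"tz":0.2,"roll":0},{"tx":0,"ty":0,"tz":0,"roll":0},{"tx":0,"ty":0,"tz":0,"roll":0},{"tx":0,"ty":0,"tz":0,"roll":0},{"tx":0,"ty":0,"tz":0,"roll":0}])

```text
time_s: 12.95
position: [0.6599, -0.0035, 0.0373]
orientation: [[0.022, 1.0, -0.0], [1.0, -0.022, 0.0], [0.0, -0.0, -1.0]]
force: [-0.2, 0.7, -1.3]
grip_width: 0.382
```

send_rows(increments=[{"tx":0,"ty":0,"tz":0,"roll":0},{"tx":0,"ty":0,"tz":0,"roll":0}])

```text
time_s: 13.12
position: [0.6602, -0.0036, 0.0375]
orientation: [[0.022, 1.0, 0.0], [1.0, -0.022, -0.0], [-0.0, 0.0, -1.0]]
force: [-0.6, -0.2, -1.0]
grip_width: 0.385
```

send_rows(increments=[{"tx":0,"ty":0.05,"tz":0.1,"roll":0},{"tx":0,"ty":0,"tz":0.1,"roll":0},{"tx":0,"ty":0,"tz":0.05,"roll":0},{"tx":0,"ty":0,"tz":0,"roll":0},{"tx":0,"ty":0,"tz":0,"roll":0}])

```text
time_s: 13.53
position: [0.6608, -0.0036, 0.0356]
orientation: [[0.022, 1.0, 0.0], [1.0, -0.022, -0.0], [-0.0, 0.0, -1.0]]
force: [-3.0, -0.3, 6.2]
grip_width: 0.388
```

send_rows(increments=[{"tx":0,"ty":0,"tz":0,"roll":0},{"tx":0,"ty":0,"tz":0,"roll":0},{"tx":0,"ty":0,"tz":0,"roll":0},{"tx":0,"ty":0,"tz":0,"roll":0},{"tx":0,"ty":0,"tz":0,"roll":0},{"tx":0,"ty":0,"tz":0,"roll":0},{"tx":0,"ty":0,"tz":-1,"roll":0},{"tx":0,"ty":0,"tz":-2,"roll":0},{"tx":0,"ty":0,"tz":-3,"roll":0},{"tx":0,"ty":0,"tz":-3,"roll":0},{"tx":0,"ty":0,"tz":-3,"roll":0}], claw=6.5)

```text
time_s: 14.45
position: [0.6604, -0.0036, 0.1566]
orientation: [[0.022, 1.0, -0.0], [1.0, -0.022, -0.0], [-0.0, -0.0, -1.0]]
force: [0.2, -0.7, -0.5]
grip_width: 0.759
```

```bash
python3 - <<'E'
from h import *
plan([.661,-.0035,.0353],88.77);pr()
snap('w9');cv2.imwrite('pics/scene9.png',arm.grab_frame('scene'));crop('scene9',220,210,130,120,6,'c12',1.3)
E
```

```text
t 14.45 pos [ 0.6604 -0.0036  0.1566] yaw 88.74 tilt [-0.0003 -0.    ] total cm [9.000e-03 6.200e-02 1.213e+01] n 4 per [2.000e-03 1.500e-02 3.033e+00]
roll -0.0005 m 1 per -0.0005
14.45 [ 0.6604 -0.0036  0.1566] [ 0.19 -0.65 -0.46] 0.759052137466998
```

View pics/w9.png

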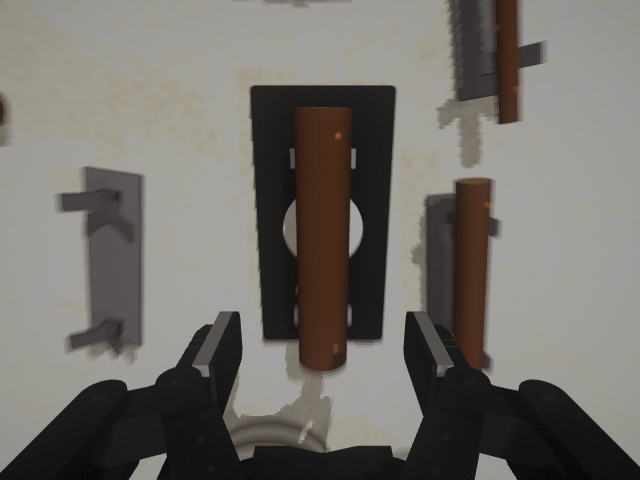

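View pics/c12.png

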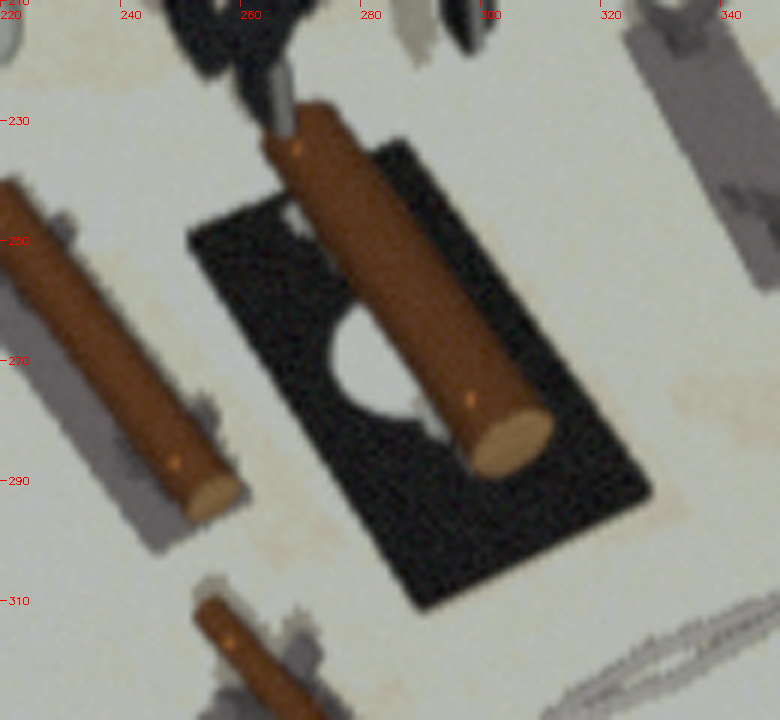

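```bash
python3 - <<'E'
from h import *
a=wray('w9',323.5,107,.065);b=wray('w9',323,368,.073);print(a,b,(a+b)/2,np.linalg.norm(a-b))
plan([.54,-.30,.19],88.77)
for u,v,z in((453,197,.1),(416,185,.085)):print(ray('top',u,v,z))
E
```

```text
[0.66332181 0.08174322 0.065     ] [ 0.65917809 -0.08718737  0.073     ] [ 0.66124995 -0.00272208  0.069     ] 0.16917066936990402
t 14.55 pos [ 0.6642 -0.0036  0.1614] yaw 88.74 tilt [ 0.0101 -0.0002] total cm [-29.904 -11.741  -2.978] n 10 per [-2.99  -1.174 -0.298]
roll -0.0005 m 1 per -0.0005
[ 0.69921643 -0.34664037  0.1       ]
[ 0.73861575 -0.25084886  0.085     ]
```

send_rows(increments=[{"tx":-1.5,"ty":-2,"tz":-0.5,"roll":0},{"tx":-2.5,"ty":-2,"tz":-0.5,"roll":0},{"tx":-3,"ty":-2,"tz":-0.5,"roll":0},{"tx":-3,"ty":-2,"tz":-0.5,"roll":0},{"tx":-3,"ty":-2,"tz":-0.5,"roll":0},{"tx":-3,"ty":-1.5,"tz":-0.5,"roll":0},{"tx":-3,"ty":-0.2,"tz":0,"roll":0},{"tx":-3,"ty":0,"tz":0,"roll":0},{"tx":-3,"ty":0,"tz":0,"roll":0},{"tx":-3,"ty":0,"tz":0,"roll":0},{"tx":-1.9,"ty":0,"tz":0,"roll":0}], claw=0)

```text
time_s: 15.47
position: [0.5367, -0.3026, 0.185]
orientation: [[0.023, 1.0, 0.0], [1.0, -0.023, -0.001], [-0.001, 0.0, -1.0]]
force: [-0.2, 0.2, 0.1]
grip_width: 0.002
```

send_rows(increments=[{"tx":0,"ty":0,"tz":0,"roll":0},{"tx":0,"ty":0,"tz":0,"roll":0},{"tx":0,"ty":0,"tz":0,"roll":0},{"tx":0,"ty":0,"tz":0,"roll":0}])

```text
time_s: 15.8
position: [0.5369, -0.2987, 0.1847]
orientation: [[0.021, 1.0, -0.001], [1.0, -0.021, 0.001], [0.001, -0.001, -1.0]]
force: [-0.3, 0.6, -0.2]
grip_width: -0.002
```

```bash
python3 - <<'E'
from h import *
plan([.54,-.30,.19],88.77);pr()
snap('w10')
E
```

```text
t 15.8 pos [ 0.5369 -0.2987  0.1847] yaw 88.79 tilt [-0.0006  0.0006] total cm [-0.121  0.308 -0.533] n 1 per [-0.121  0.308 -0.533]
roll 0.0004 m 1 per 0.0004
15.8 [ 0.5369 -0.2987  0.1847] [-0.27  0.62 -0.15] -0.0024684547804392646
```

View pics/w10.png

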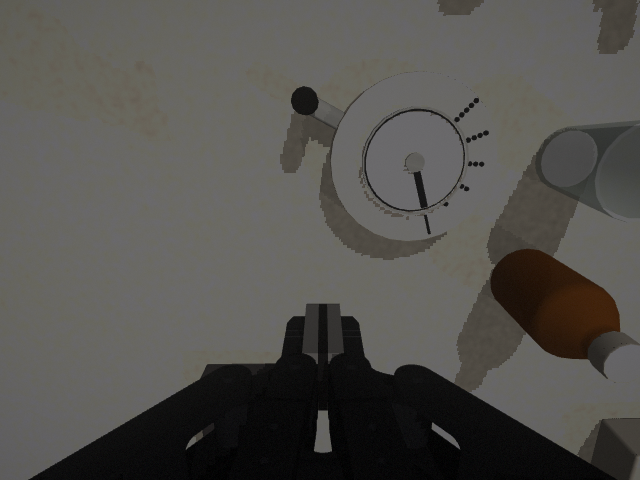

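```bash
python3 - <<'E'
from h import *
crop('w10',270,60,110,90,6,'c13',2.4)
for u,v,z in((305,100,.055),(415,162,.044),(415,162,.038)):print(wray('w10',u,v,z))
p=wray('w10',305,100,.055);a=wray('w10',415,162,.042);print(np.linalg.norm((p-a)[:2]),np.degrees(np.arctan2(*(p-a)[[1,0]])))
E
```

```text
[ 0.52776566 -0.20799748  0.055     ]
[ 0.60466654 -0.25102246  0.044     ]
[ 0.606048   -0.25172096  0.038     ]
0.08863419381416232 150.78758341116614
```

View pics/c13.png

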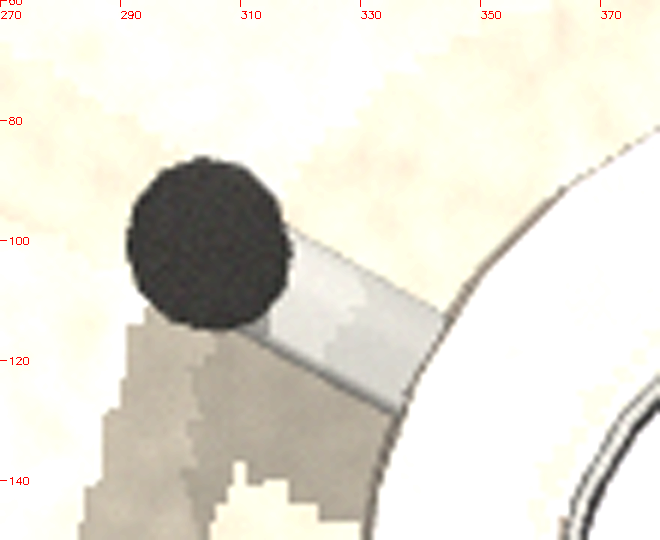

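```bash
python3 - <<'E'
from h import *
plan([.530,-.165,.185],88.77)
E
```

```text
t 15.85 pos [ 0.5371 -0.2987  0.1848] yaw 88.81 tilt [-0.0004  0.0003] total cm [13.354 -0.987 -0.016] n 4 per [ 3.339 -0.247 -0.004]
roll 0.0008 m 1 per 0.0008
```

send_rows(increments=[{"tx":3.3,"ty":-0.3,"tz":0,"roll":0},{"tx":3.5,"ty":-0.3,"tz":0,"roll":0},{"tx":3.5,"ty":-0.3,"tz":0,"roll":0},{"tx":3.1,"ty":-0.1,"tz":0,"roll":0},{"tx":0,"ty":0,"tz":2.5,"roll":0},{"tx":0,"ty":0,"tz":3.5,"roll":0},{"tx":0,"ty":0,"tz":3.5,"roll":0},{"tx":0,"ty":0,"tz":3,"roll":0},{"tx":0,"ty":0,"tz":2,"roll":0},{"tx":0,"ty":0,"tz":0,"roll":0},{"tx":0,"ty":0,"tz":0,"roll":0},{"tx":0,"ty":0,"tz":0,"roll":0}])

```text
time_s: 16.85
position: [0.5309, -0.1656, 0.041]
orientation: [[0.021, 1.0, 0.001], [1.0, -0.021, -0.0], [-0.0, 0.001, -1.0]]
force: [-0.4, -0.3, -0.8]
grip_width: 0.001
```

```bash
python3 - <<'E'
from h import *
plan([.530,-.165,.03],88.77);pr();snap('w11');im=arm.grab_frame('scene');cv2.imwrite('pics/scene11.png',im);crop('scene11',220,130,120,100,6,'c14',1.3)
E
```

```text
t 16.85 pos [ 0.5309 -0.1656  0.041 ] yaw 88.78 tilt [ 0.0014 -0.0005] total cm [ 0.054 -0.094  1.1  ] n 1 per [ 0.054 -0.094  1.1  ]
roll 0.0001 m 1 per 0.0001
16.85 [ 0.5309 -0.1656  0.041 ] [-0.35 -0.29 -0.78] 0.0009687319666985281
```

View pics/w11.png

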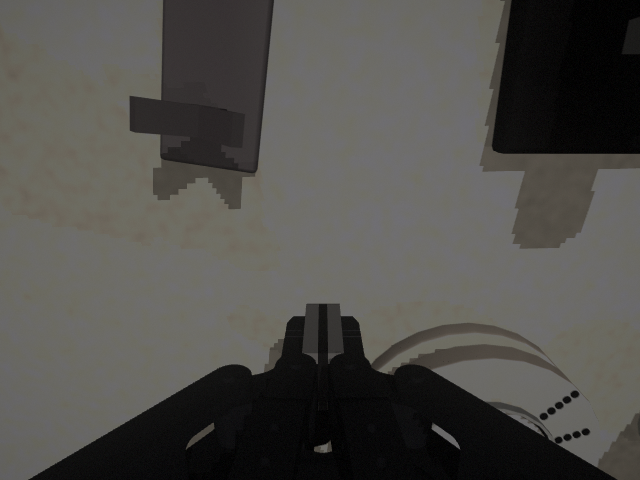

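View pics/c14.png

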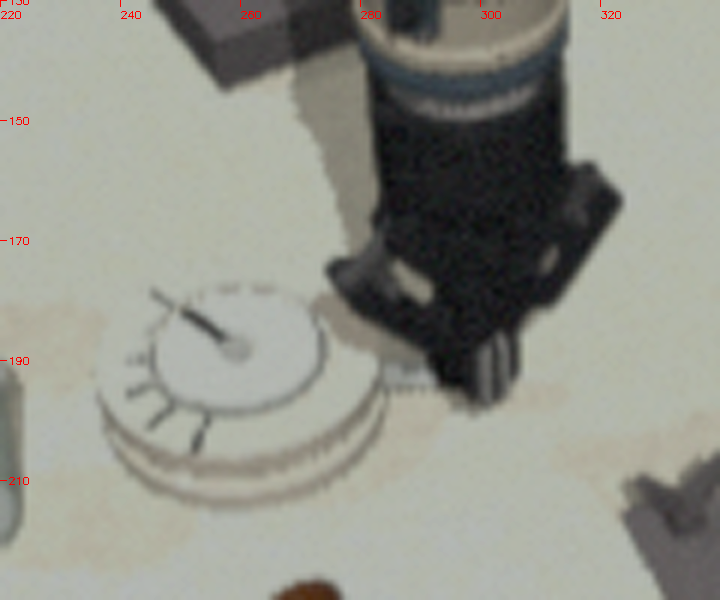

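send_rows(increments=[{"tx":-0.8,"ty":-0.1,"tz":0.6,"roll":0},{"tx":-0.8,"ty":-0.1,"tz":0,"roll":0},{"tx":-0.6,"ty":-0.15,"tz":0,"roll":0},{"tx":-0.6,"ty":-0.15,"tz":0,"roll":0},{"tx":-0.6,"ty":-0.15,"tz":0,"roll":0},{"tx":0,"ty":0,"tz":0,"roll":0}])

```text
time_s: 17.45
position: [0.5208, -0.2, 0.0336]
orientation: [[0.024, 1.0, -0.003], [1.0, -0.024, 0.002], [0.002, -0.003, -1.0]]
force: [-3.0, 4.2, 1.0]
grip_width: -0.003
```

send_rows(increments=[{"tx":-0.6,"ty":-0.15,"tz":0,"roll":0},{"tx":-0.6,"ty":-0.15,"tz":0,"roll":0},{"tx":-0.6,"ty":-0.15,"tz":0,"roll":0},{"tx":0,"ty":0,"tz":0,"roll":0}])

```text
time_s: 17.78
position: [0.5163, -0.2181, 0.0334]
orientation: [[0.023, 1.0, -0.002], [1.0, -0.023, 0.001], [0.001, -0.002, -1.0]]
force: [-1.9, 3.2, -1.5]
grip_width: 0.001
```

```bash
python3 - <<'E'
from h import *
plan([.518,-.231,.035],88.77);pr();im=arm.grab_frame('scene');cv2.imwrite('pics/scene12.png',im);crop('scene12',220,130,120,100,6,'c15',1.3)
E
```

```text
t 17.7833 pos [ 0.5163 -0.2181  0.0334] yaw 88.66 tilt [-0.0023  0.0011] total cm [-1.289  0.199 -0.161] n 1 per [-1.289  0.199 -0.161]
roll -0.002 m 1 per -0.002
17.7833 [ 0.5163 -0.2181  0.0334] [-1.93  3.22 -1.51] 0.0010479821831278246
```

View pics/c15.png

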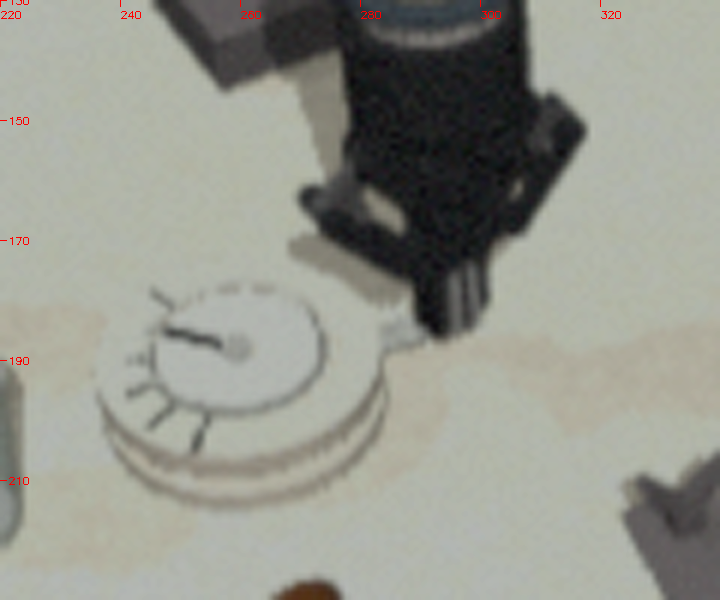

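send_rows(increments=[{"tx":-0.4,"ty":0,"tz":0,"roll":0},{"tx":-0.4,"ty":0,"tz":0,"roll":0},{"tx":-0.3,"ty":0,"tz":0,"roll":0},{"tx":0,"ty":0,"tz":0,"roll":0}])

```text
time_s: 18.17
position: [0.5176, -0.2289, 0.0338]
orientation: [[0.022, 1.0, -0.0], [1.0, -0.022, 0.0], [0.0, -0.0, -1.0]]
force: [-2.9, 4.2, -0.1]
grip_width: 0.004
```

send_rows(increments=[{"tx":-0.2,"ty":0,"tz":0,"roll":0},{"tx":-0.2,"ty":0,"tz":0,"roll":0}])

```text
time_s: 18.33
position: [0.5173, -0.2306, 0.0337]
orientation: [[0.023, 1.0, -0.001], [1.0, -0.023, 0.003], [0.003, -0.001, -1.0]]
force: [1.8, 24.6, 4.4]
grip_width: 0.004
```

send_rows(increments=[{"tx":1,"ty":0.1,"tz":0,"roll":0},{"tx":1.5,"ty":0.2,"tz":0,"roll":0},{"tx":1.5,"ty":0.3,"tz":0,"roll":0},{"tx":1.5,"ty":0.3,"tz":0,"roll":0},{"tx":0.7,"ty":0.2,"tz":0,"roll":0},{"tx":0,"ty":0,"tz":0,"roll":0},{"tx":0,"ty":0,"tz":0,"roll":0},{"tx":0,"ty":0,"tz":0,"roll":0}])

```text
time_s: 19.0
position: [0.5304, -0.1715, 0.034]
orientation: [[0.022, 1.0, 0.001], [1.0, -0.022, -0.001], [-0.001, 0.001, -1.0]]
force: [-0.9, -0.1, -0.2]
grip_width: -0.002
```

```bash
python3 - <<'E'
from h import *
plan([.53,-.17,.035],88.77);pr();im=arm.grab_frame('scene');cv2.imwrite('pics/scene13.png',im);crop('scene13',220,130,120,100,6,'c16',1.3)
E
```

```text
t 19.0 pos [ 0.5304 -0.1715  0.034 ] yaw 88.74 tilt [ 0.001  -0.0006] total cm [ 0.146 -0.041 -0.097] n 1 per [ 0.146 -0.041 -0.097]
roll -0.0006 m 1 per -0.0006
19.0 [ 0.5304 -0.1715  0.034 ] [-0.89 -0.05 -0.21] -0.0019932838893505908
```

View pics/c16.png

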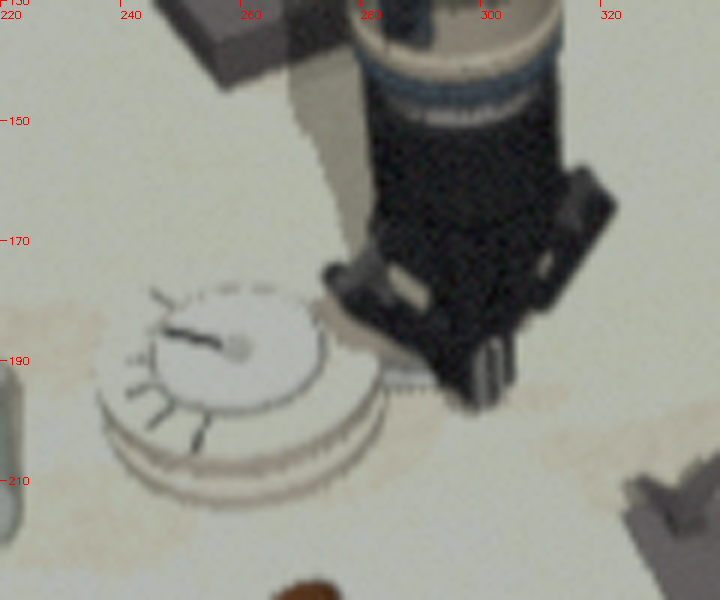

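send_rows(increments=[{"tx":-0.8,"ty":-0.2,"tz":0,"roll":0},{"tx":-0.6,"ty":-0.2,"tz":0,"roll":0},{"tx":-0.6,"ty":-0.2,"tz":0,"roll":0},{"tx":-0.6,"ty":-0.15,"tz":0,"roll":0},{"tx":-0.6,"ty":-0.15,"tz":0,"roll":0},{"tx":-0.6,"ty":-0.15,"tz":0,"roll":0},{"tx":-0.6,"ty":-0.1,"tz":0,"roll":0},{"tx":-0.6,"ty":0,"tz":0,"roll":0},{"tx":-0.5,"ty":0,"tz":0,"roll":0},{"tx":0,"ty":0,"tz":0,"roll":0}])

```text
time_s: 19.88
position: [0.5165, -0.2263, 0.0335]
orientation: [[0.023, 1.0, -0.001], [1.0, -0.023, 0.0], [0.0, -0.001, -1.0]]
force: [-2.0, 3.1, -0.8]
grip_width: 0.006
```

send_rows(increments=[{"tx":-0.2,"ty":0,"tz":0,"roll":0},{"tx":-0.1,"ty":0,"tz":0,"roll":0},{"tx":0,"ty":0,"tz":0,"roll":0}])

```text
time_s: 20.13
position: [0.517, -0.2284, 0.0337]
orientation: [[0.022, 1.0, -0.0], [1.0, -0.022, 0.0], [0.0, -0.0, -1.0]]
force: [-3.0, 3.4, -0.9]
grip_width: 0.001
```

send_rows(increments=[{"tx":-0.15,"ty":0,"tz":0,"roll":0},{"tx":-0.1,"ty":0,"tz":0,"roll":0},{"tx":0,"ty":0,"tz":0,"roll":0}])

```text
time_s: 20.38
position: [0.5168, -0.2301, 0.0337]
orientation: [[0.022, 1.0, -0.001], [1.0, -0.022, 0.001], [0.001, -0.001, -1.0]]
force: [-2.0, 6.4, 0.4]
grip_width: 0.0
```

send_rows(increments=[{"tx":-0.1,"ty":0,"tz":0,"roll":0},{"tx":0,"ty":0,"tz":0,"roll":0}])

```text
time_s: 20.55
position: [0.5167, -0.2302, 0.0337]
orientation: [[0.022, 1.0, -0.001], [1.0, -0.022, 0.002], [0.002, -0.001, -1.0]]
force: [-1.3, 12.4, 1.5]
grip_width: 0.001
```

send_rows(increments=[{"tx":1,"ty":0.1,"tz":0,"roll":0},{"tx":1.5,"ty":0.2,"tz":0,"roll":0},{"tx":1.5,"ty":0.3,"tz":0,"roll":0},{"tx":1.5,"ty":0.3,"tz":0,"roll":0},{"tx":1,"ty":0.2,"tz":0,"roll":0},{"tx":0,"ty":0,"tz":-2,"roll":0},{"tx":0,"ty":0,"tz":-3.5,"roll":0},{"tx":0,"ty":0,"tz":-3.5,"roll":0},{"tx":0,"ty":0,"tz":-3.5,"roll":0},{"tx":0,"ty":0,"tz":-2,"roll":0}])

```text
time_s: 21.38
position: [0.5319, -0.1679, 0.1831]
orientation: [[0.021, 1.0, 0.006], [1.0, -0.021, -0.003], [-0.003, 0.006, -1.0]]
force: [0.3, 0.2, 0.4]
grip_width: -0.003
```

```bash
python3 - <<'E'
from h import *
plan([.54,-.32,.19],88.77);pr();im=arm.grab_frame('scene');cv2.imwrite('pics/scene14.png',im);crop('scene14',220,130,120,100,6,'c17',1.3)
E
```

```text
t 21.3833 pos [ 0.5319 -0.1679  0.1831] yaw 88.77 tilt [ 0.0064 -0.0027] total cm [-15.186   1.138  -0.641] n 5 per [-3.037  0.228 -0.128]
roll -0.0 m 1 per -0.0
21.3833 [ 0.5319 -0.1679  0.1831] [0.28 0.19 0.42] -0.0030235539853682306
```

View pics/c17.png

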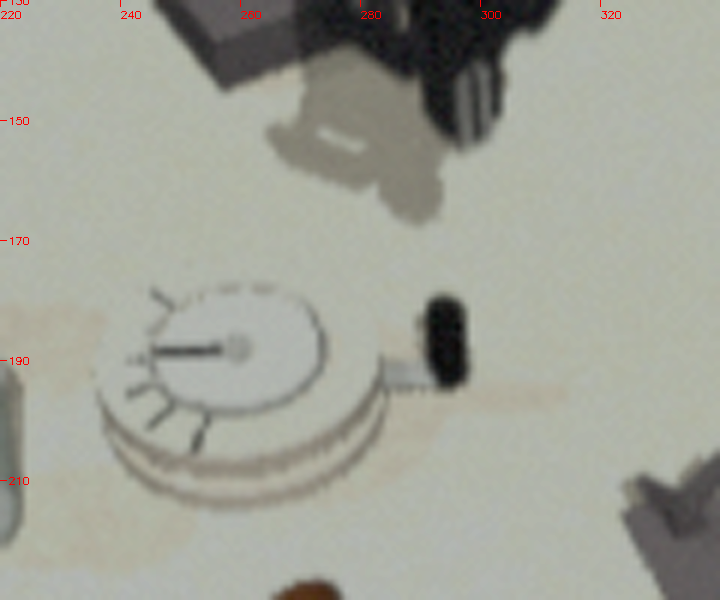

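Pointer is at the two-dot row (about 242,189) and the lever is back. One wrist view of dial and post to confirm.

send_rows(increments=[{"tx":-3,"ty":0.2,"tz":0,"roll":0},{"tx":-3,"ty":0.2,"tz":0,"roll":0},{"tx":-3,"ty":0.1,"tz":0,"roll":0},{"tx":-3,"ty":0,"tz":0,"roll":0},{"tx":-1.5,"ty":0,"tz":0,"roll":0},{"tx":0,"ty":0,"tz":0,"roll":0},{"tx":0,"ty":0,"tz":0,"roll":0},{"tx":0,"ty":0,"tz":0,"roll":0},{"tx":0,"ty":0,"tz":0,"roll":0}])

```text
time_s: 22.18
position: [0.5316, -0.301, 0.1787]
orientation: [[0.021, 1.0, -0.0], [1.0, -0.021, 0.0], [0.0, -0.0, -1.0]]
force: [0.5, 0.7, 1.5]
grip_width: -0.003
```

```bash
python3 - <<'E'
from h import *
pr();snap('w12');crop('w12',260,40,260,230,3,'c18',2.2)
for n in ('top','scene'): cv2.imwrite(f'pics/{n}end.png',arm.grab_frame(n))
p=[wray('w10',305,100,.055)]
print('post rest expected px',wproj('w12',p[0]))
E
```

```text
22.1833 [ 0.5316 -0.301   0.1787] [0.47 0.7  1.46] -0.00331814682654339
post rest expected px (np.float64(312.8485932222146), np.float64(95.69493847807965))
```

View pics/c18.png

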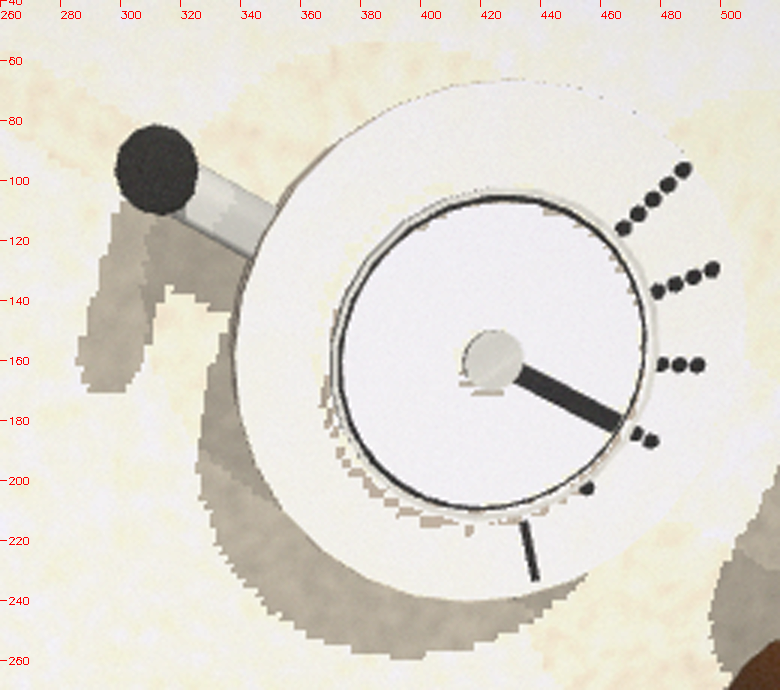

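View pics/topend.png

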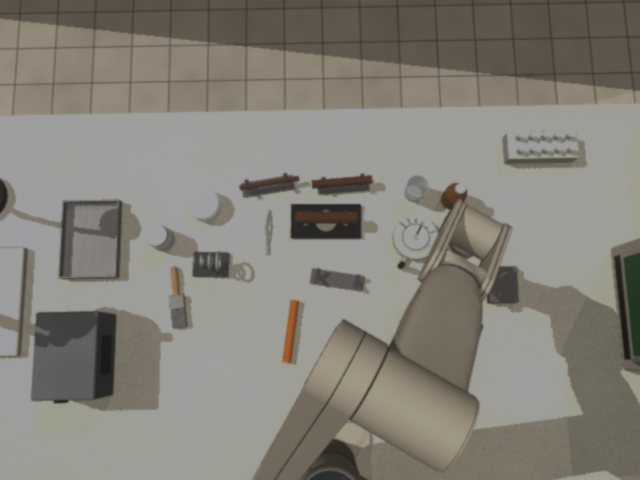

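The pointer is on the two-dot row. The post is at (312,96), against (312.8,95.7) expected at rest. The stem sits in the cradle at top (326,216), and nothing else has moved.

```bash
python3 -c "
from cell import arm
print(arm.job_done())"
```

```text
the job is handed in; nothing more can be done
None
```

I did the whole job in about 22 s of robot time and handed it in; no verdict was reported.

- **Gauge:** The stem in the nearest holder was the thick one (34 mm). It passed ring 1 and stopped on ring 2. I felt about 5 N of contact with the stem centre at −63 mm in the gauge frame, the expected spot.
- **Cradle:** I drew it out, laid it in the middle of the V cradle and let go. The wrist camera put its centre at about (0.661, −0.003), matching the cradle centre.
- **Dial:** I gave the lever two full pushes to the stop, letting it spring back after each. The last wrist picture shows the pointer on the two-dot row and the thumb post back within 1 pixel of its rest position.
- **Everything else:** In the final top view, the two other stems and the bystanders are where they started. The arm was clear of everything.

No check failed. Two things differed along the way:
- **Rejected moves:** The first three move calls were refused with "invalid input", so nothing moved, because each row needs all four values.
- **Cradle position:** The top and wrist cameras disagreed by up to 3 mm on where the cradle was. I used the wrist value.

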